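# Put the frame press's heads back in their own holders

### The arm

A 6-joint arm with a two-finger parallel gripper is mounted at the origin on the work surface. World frame = base frame: x ahead of the robot, y to its left, z up, the work surface at z = 0. Lengths are in m, angles in degrees, forces in N, time in s.
With the tool pointing down it reaches from about 0.4 to 0.825 m from the base axis. Payload 7 kg.
Tool frame: the origin (TCP) lies between the finger pads; the fingertips stand 19 mm ahead of it and the grasp point (between the pads) is the TCP; y points along the fingers, x is the direction in which the jaws open and shut, and the axes are right-handed (so a half turn about y gives the same grasp; the last joint's range is limited). The gripper opens to 88 mm and grips with 3 to 60 N. Pads are 19 mm wide; open, the fingers measure 130 mm over their backs; the gripper's body (78 mm by 193 mm) begins 47 mm behind the grasp point.
Start: joints at [88.47, 20.546, 0.682, 0, -70.136, -16.507], TCP at [0.209, 0.642, 0.246] pointing down, gripper open.
Joint ranges: [-176.03, 176.03], [-82.01, 121.73], [-58.28, 71.71], [-173.87, 95.51], [-174.79, -0.11], [-173.66, 173.66]. Speed limits (degrees/s): [136.94, 136.94, 172.46, 180, 180, 180].

### API

Orientations are given as [roll, pitch, yaw] about the fixed x, y, z axes, in that order (R = Rz(yaw) Ry(pitch) Rx(roll)).
In Python, from plant import r gives the robot as it stands. The module is installed in compiled form; this text tells all that it offers.
- The arm moves only by the tool jog_arm, never from a script. Its argument "steps" is a list of rows, each a list of 5 numbers: the closure, from 0 (fully open) to 1 (shut), then the shift along the tool's x, y, z in m, then the turn about the tool's y in degrees. In form: [[jaw, x, y, z, turn], ...]. A call has 1 to 12 rows; each row shifts and turns the commanded pose from where the row before left it, along the tool's axes as they then stand; what a row does not reach is not made up. A row lasts 1/12 s, in which the tool goes at most 41.7 mm and 7.16 degrees, less where a joint would pass 70% of its speed; a pose out of reach is approached as far as the arm can. A call with a gripper value outside its range is refused whole. The fingers move at their own pace and stop on an object; "squeeze" is the grip in N (left out, the last holds). Time passes only in rows, so rows that do not move let the fingers close. It gives the time, the measured TCP pose, the force and the opening at its end, in the units of the state.
- r.get_state(): the state, without advancing time (a new reading comes with each control period).
- r.capture(name): name is "side" or "top" or "wrist"; returns a dict with "image" (400x640x3 uint8, red, green, blue), "vfov" (degrees; the focal length in pixels is half the picture's height over the tangent of half this angle, whatever the lens; pixels are square), "cx", "cy" (the principal point, pixels), "R" (3x3) and "t" (3): a world point X has camera coordinates R X + t; the wrist camera has in their place "tool_from_camera" (4x4, takes a point from camera to tool coordinates, whose origin is the TCP and whose axes are the tool frame's). Camera axes: x right, y down, z forward; pixel columns grow to the right and rows downward; lengths in m; the calibration is good to about 2 mm. A picture is of the moment at which its call begins: read the wrist's pose just before it. There is no depth.
- r.close_job(): hands the job in, once; it reports no verdict.
The state is a dict: "time_s": time; "joints": joint angles; "qd": joint speeds; "joint_torque": joint torques, N m; "tcp_pos": TCP position; "eef_rot": TCP orientation; "contact_force": force on the tool from outside, world axes, zero at the start; "moment": the same for the moment, N m; "gripper_width": finger opening in m.
Only numpy, scipy, OpenCV 4.12 (cv2) and the standard library are available. Lean on these libraries where they do the work, as an engineer would, in place of code of your own. Each camera call takes 0.05 s, during which the arm holds its last target.

### The job

The three pressing heads of the frame press were put back in one another's holders: sort them out so that the round sleeve stands in the middle of the round dish, the square block in the middle of the square tray and the bar in the middle of the long tray, parking one head on the empty rubber pad first since each holder takes only one. Two loose locating pins stand nearby: stand the one that fits the sleeve's bore fully down in it, and leave the other standing upright on the bench. Tip nothing over, the glue bottle included.

Things in the scene. Friction and masses are not known exactly. Their poses are not given: they have to be found in the camera images.
- sleeve_c (a point): Round pressing head: aluminium sleeve with a white nylon foot, 54 mm outside diameter, 64 mm tall, standing upright, 0.25 to 0.43 kg. A round bore of 42 mm diameter, 20 mm deep, opens at its top (flat bottom 44 mm above its underside). At the start it stands in the square tray. Point: on its axis half-way up, 32 mm above its underside; z is its axis, upward.
- block_c (a point): Square pressing head: solid aluminium block with a white nylon foot, 44 x 44 mm, 64 mm tall, 0.25 to 0.43 kg. At the start it stands in the long tray. Point: its centre, 32 mm above its underside; x and y are square to its side faces, z up.
- bar_c (a point): Bar-shaped pressing head: solid aluminium with a white nylon foot, 66 mm long (along its x), 26 mm wide (along its y), 64 mm tall (z, up), 0.21 to 0.37 kg. At the start it stands in the round dish. Point: its centre, 32 mm above its underside.
- thin_pin_c (a point): The thinner of two loose steel locating pins: upright plain cylinder 32 mm in diameter, 90 mm tall, 0.16 to 0.29 kg, its foot tapered to 24 mm diameter over the lowest 6 mm, standing on the bench. Point: on its axis half-way up, 45 mm above its foot; z is its axis, upward.
- thick_pin_c (a point): The thicker locating pin: the same but 48 mm in diameter (foot 40 mm), 90 mm tall, 0.3 to 0.52 kg, standing on the bench. Point: on its axis half-way up, 45 mm above its foot; z is its axis, upward.
- round_dish_floor (a point): Holder of the sleeve: round dark steel dish fixed to the bench, 92 mm outside and 84 mm inside diameter, rim 10 mm above the bench. Point: centre of its inner floor, 4 mm above the bench; z up.
- square_tray_floor (a point): Holder of the block: square dark steel tray fixed to the bench, 86 x 86 mm outside, 78 x 78 mm inside, rim 10 mm above the bench. Point: centre of its inner floor, 4 mm above the bench; x and y square to its sides, z up.
- long_tray_floor (a point): Holder of the bar: oblong dark steel tray fixed to the bench, 114 x 64 mm outside, 106 mm (along its x) x 56 mm (along its y) inside, rim 10 mm above the bench. Point: centre of its inner floor, 4 mm above the bench; z up. The bar lies flat in it only with its length along the tray's.
- pad_top (a point): The empty parking spot: flat black rubber pad fixed to the bench, 100 x 100 mm, 4 mm thick. Point: centre of its top face, 4 mm above the bench; z up.
- glue_c (a point): White glue bottle with a black cap, 36 mm in diameter, 95 mm tall, standing upright and loose among the holders; not to be tipped over. Point: on its axis half-way up, 47.5 mm above the bench; z up.

How it is judged:
By the outcome, as a careful person would: the job done as asked, in the order asked, and still so for the second after the job is handed in, with the robot touching nothing.
It also fails if it takes over 144 s, if anything falls off the work surface, if the arm or the gripper's body presses on something with over 40 N, if the wrist force passes 120 N, or if a joint passes its speed limit or range.

## Working session

There is one attempt and no reset: what is moved stays moved. The work goes in short steps, Python scripts to look and compute and a tool call to move; the robot and the scene stay as the last step left them, time stands still between calls to the robot, and variables do not carry over. Pictures are saved under pics/ and viewed, and the job is handed in when it is done.

Besides the shell and the picture viewer there is one more tool, called after ">>>" as name(argument=value, ...) on one line, values as JSON. jog_arm: Moves the arm, as the interface text tells. Its arguments: {"type":"object","properties":{"steps":{"type":"array","items":{"type":"array","items":{"type":"number"}}},"squeeze":{"type":"number"}},"required":["steps"]}

```bash
mkdir -p pics; ls; python3 - <<'E'
from plant import r
import cv2, numpy as np
s=r.get_state()
for k,v in s.items(): print(k,np.round(v,4))
for n in ["side","top","wrist"]:
    c=r.capture(n)
    cv2.imwrite(f"pics/{n}0.png",c["image"][:,:,::-1])
    np.save(f"{n}0.npy",c,allow_pickle=True)
    print(n,{k:np.round(v,4).tolist() for k,v in c.items() if k!="image"})
E
```

```text
pics
time_s 0.0
joints [ 8.84692e+01  2.05898e+01  6.35300e-01 -2.03000e-02 -7.01368e+01
 -1.65070e+01]
qd [ 0.0441  0.0216 -0.0148 -0.0954  0.0452 -0.0296]
joint_torque [ 1.00000e-04 -5.82722e+01  2.93056e+01  6.99730e+00  7.00000e-03
 -2.00000e-04]
tcp_pos [0.2089 0.6414 0.2447]
eef_rot [-8.999240e+01 -9.290000e-02 -1.080447e+02]
contact_force [-0.4618 -0.2761  0.1581]
moment [-0.0165 -0.011  -0.0229]
gripper_width 0.0879
side {'vfov': 54.4797, 'cx': 317.4289, 'cy': 204.147, 'R': [[-0.9702, -0.2413, -0.0211], [-0.1109, 0.52, -0.8469], [0.2154, -0.8194, -0.5313]], 't': [0.5162, 0.1341, 0.6516]}
top {'vfov': 53.0668, 'cx': 317.3136, 'cy': 197.4764, 'R': [[0.0015, -0.9999, 0.0167], [-0.9976, -0.0027, -0.0691], [0.0692, -0.0166, -0.9975]], 't': [-0.006, 0.5206, 0.6675]}
wrist {'vfov': 70.3277, 'cx': 321.1154, 'cy': 198.3036, 'tool_from_camera': [[1.0, 0.0006, -0.0003, -0.0003], [0.0004, -0.2698, 0.9629, -0.1379], [0.0005, -0.9629, -0.2698, 0.0726], [0.0, 0.0, 0.0, 1.0]]}
```

View pics/side0.png

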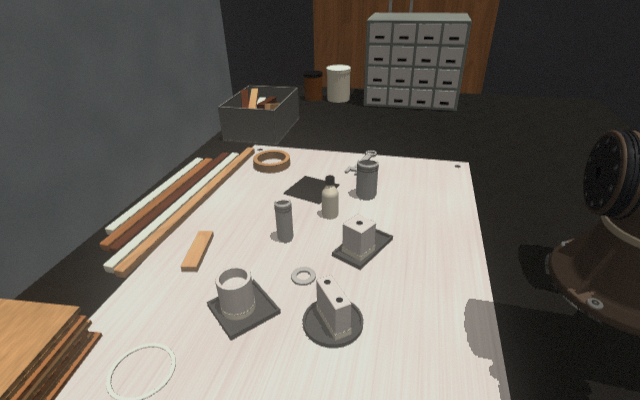

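View pics/top0.png

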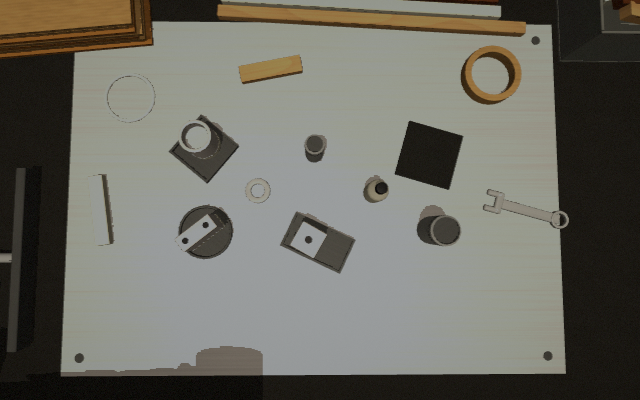

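View pics/wrist0.png

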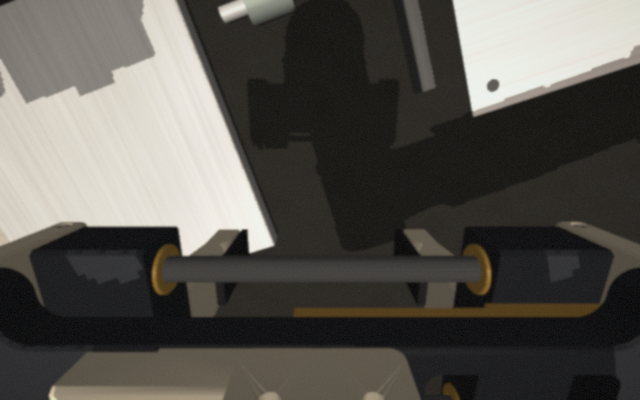

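```bash
cat > h.py <<'E'
import numpy as np, cv2
def load(n): return np.load(n,allow_pickle=True).item()
def f(c): return 200/np.tan(np.radians(c["vfov"])/2)
def ray(c,uv,z):
    uv=np.atleast_2d(np.asarray(uv,float)); R=np.array(c["R"]);t=np.array(c["t"])
    d=np.c_[(uv[:,0]-c["cx"])/f(c),(uv[:,1]-c["cy"])/f(c),np.ones(len(uv))]@R
    C=-R.T@t
    s=(z-C[2])/d[:,2]
    return C+s[:,None]*d
def proj(c,X):
    X=np.atleast_2d(X); p=X@np.array(c["R"]).T+np.array(c["t"])
    return np.c_[p[:,0]/p[:,2]*f(c)+c["cx"],p[:,1]/p[:,2]*f(c)+c["cy"]]
def crop(c,u0,v0,u1,v1,k,name):
    im=c["image"][v0:v1,u0:u1,::-1]
    cv2.imwrite(name,cv2.resize(im,None,fx=k,fy=k,interpolation=cv2.INTER_CUBIC))
E
python3 - <<'E'
from h import *
c=load("top0.npy")
print("cam",-np.array(c["R"]).T@c["t"])
s=load("side0.npy");print("cam",-np.array(s["R"]).T@s["t"])
crop(c,160,100,360,280,4,"pics/topA.png")
crop(c,290,100,480,260,4,"pics/topB.png")
E
```

```text
cam [0.47317847 0.00642635 0.70193693]
cam [0.37537183 0.58872643 0.47060045]
```

View pics/topA.png

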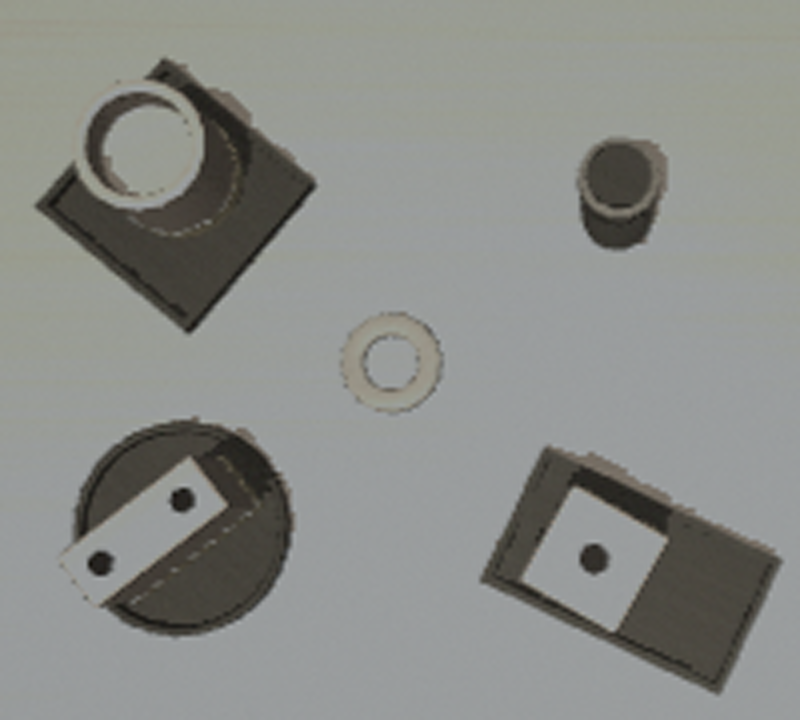

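View pics/topB.png

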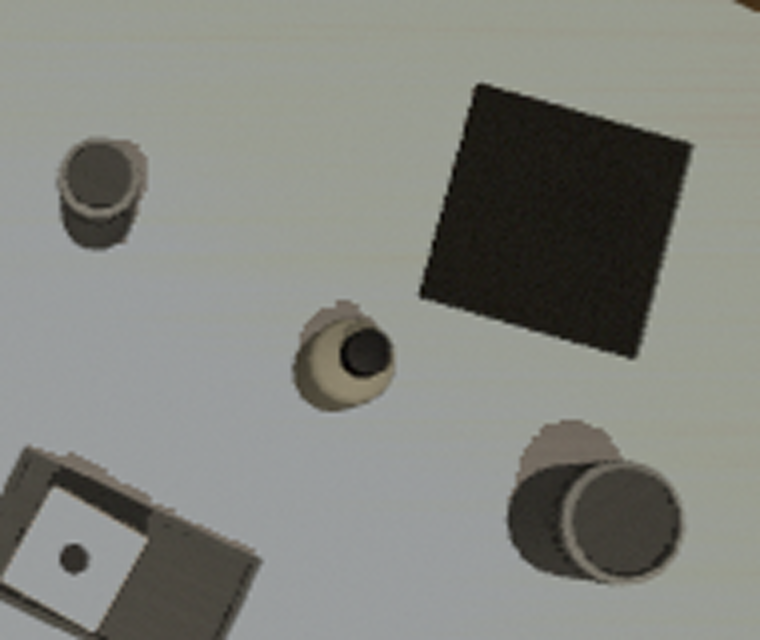

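```bash
python3 - <<'E'
from h import *
c=load("top0.npy")
g=cv2.cvtColor(c["image"],cv2.COLOR_RGB2GRAY)
def px(P,o): return (np.array(P,float)+.5)/4-.5+np.array(o)
def sub(p,w=3):
    q=p.astype(np.float32).reshape(-1,1,2).copy()
    cv2.cornerSubPix(g,q,(w,w),(-1,-1),(cv2.TERM_CRITERIA_EPS+cv2.TERM_CRITERIA_MAX_ITER,50,.01))
    return q.reshape(-1,2)
A=(160,100);B=(290,100)
def quad(n,P,o,z):
    p0=px(P,o);p=sub(p0); bad=np.linalg.norm(p-p0,axis=1)>1.5; p[bad]=p0[bad]
    X=ray(c,p,z)
    L=[np.linalg.norm(X[i]-X[(i+1)%4])*1e3 for i in range(4)]
    d=[np.degrees(np.arctan2(*(X[(i+1)%4]-X[i])[1::-1])) for i in range(4)]
    print(n,"centre",np.round(X.mean(0),4),"sides",np.round(L,1),"dir",np.round(d,1),"bad",bad)
quad("square tray",[(165,58),(317,183),(190,332),(36,205)],A,.010)
quad("long tray",[(545,446),(782,559),(720,693),(481,580)],A,.010)
quad("pad",[(476,83),(692,146),(636,359),(420,296)],B,.004)
quad("bar",[(192,456),(229,504),(102,608),(60,555)],A,.068)
quad("block",[(576,486),(669,541),(615,633),(521,579)],A,.068)
def circ(n,mask,z,uv):
    cs,_=cv2.findContours(mask.astype(np.uint8),cv2.RETR_EXTERNAL,cv2.CHAIN_APPROX_NONE)
    k=[q for q in cs if cv2.pointPolygonTest(q,tuple(map(float,uv)),False)>=0]
    k=max(k,key=cv2.contourArea).reshape(-1,2)
    X=ray(c,k,z)[:,:2]
    (x,y),rad=cv2.minEnclosingCircle(X.astype(np.float32)*1000)
    print(n,np.round([x,y,2*rad],1))
# circles: fit from by-eye points on the outlines
def fit(n,P,o,z):
    X=ray(c,px(P,o),z)[:,:2]; M=np.c_[2*X,np.ones(len(X))]
    s=np.linalg.lstsq(M,(X**2).sum(1),rcond=None)[0]
    print(n,np.round(s[:2],4),"diam",round(2000*np.sqrt(s[2]+s[0]**2+s[1]**2),1))
fit("dish outer",[(184,419),(77,500),(185,637),(120,614),(294,530),(110,443),(250,614)],A,.010)
fit("sleeve outer",[(75,145),(140,79),(205,145),(140,211),(186,191),(94,99)],A,.068)
fit("thin",[(577,178),(621,137),(665,178),(621,221)],A,.090)
fit("thick",[(562,522),(624,461),(685,522),(624,584)],B,.090)
fit("glue cap",[(341,352),(367,327),(393,352),(367,378)],B,.095)
fit("glue base",[(293,365),(330,411),(308,401),(298,388),(345,408)],B,.0)
E
```

```text
square tray centre [0.6061 0.1929 0.01  ] sides [87.7 85.7 87.8 85.6] dir [-129.4  140.5   50.5  -39.6] bad [False False False False]
long tray centre [ 0.4443 -0.0053  0.01  ] sides [113.1  63.5 113.4  64.3] dir [-115.8  154.2   64.6  -26. ] bad [False False False False]
pad centre [ 0.5981 -0.2016  0.004 ] sides [ 99.3 100.   99.1  99.4] dir [-105.9  163.8   73.8  -16. ] bad [False False False False]
bar centre [0.4623 0.1866 0.068 ] sides [24.6 62.3 25.  63.2] dir [-141.5  128.6   40.7  -51.8] bad [False False False False]
block centre [0.4511 0.0101 0.068 ] sides [42.5 42.6 42.6 42.4] dir [-119.4  150.8   60.4  -29.3] bad [False False  True  True]
dish outer [0.4629 0.1863] diam 93.9
sleeve outer [0.6152 0.1918] diam 52.5
thin [5.979e-01 1.000e-04] diam 33.4
thick [ 0.4659 -0.2001] diam 47.1
glue cap [ 0.5304 -0.1014] diam 19.7
glue base [ 0.5315 -0.1032] diam 35.3
```

```bash
python3 - <<'E'
from h import *
s=load("side0.npy")
im=s["image"][:,:,::-1].copy(); im=cv2.resize(im,None,fx=1.25,fy=1.25)
big=cv2.resize(s["image"][130:360,190:410,::-1],None,fx=2.6,fy=2.6,interpolation=cv2.INTER_CUBIC)
def ring(x,y,z,r): 
    a=np.linspace(0,2*np.pi,49); return np.c_[x+r*np.cos(a),y+r*np.sin(a),0*a+z]
def rect(x,y,z,l,w,d):
    d=np.radians(d); P=np.array([[1,1],[-1,1],[-1,-1],[1,-1],[1,1]])*[l/2,w/2]
    return np.c_[P@np.array([[np.cos(d),np.sin(d)],[-np.sin(d),np.cos(d)]])+[x,y],[z]*5]
for P in [ring(.4629,.1863,.01,.046),ring(.6152,.1918,.068,.027),ring(.5979,0,.09,.016),ring(.4659,-.2001,.09,.024),
  rect(.6061,.1929,.01,.086,.086,50.5),rect(.4443,-.0053,.01,.114,.064,64.4),rect(.5981,-.2016,.004,.1,.1,74),rect(.4623,.1866,.068,.066,.026,-51.6),rect(.4511,.0101,.068,.044,.044,60.5)]:
    q=(proj(s,P)-[190,130]+.5)*2.6-.5
    cv2.polylines(big,[np.round(q).astype(int)],False,(0,0,255),1)
cv2.imwrite("pics/sidechk.png",big)
E
```

```text
(no output)
```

View pics/sidechk.png

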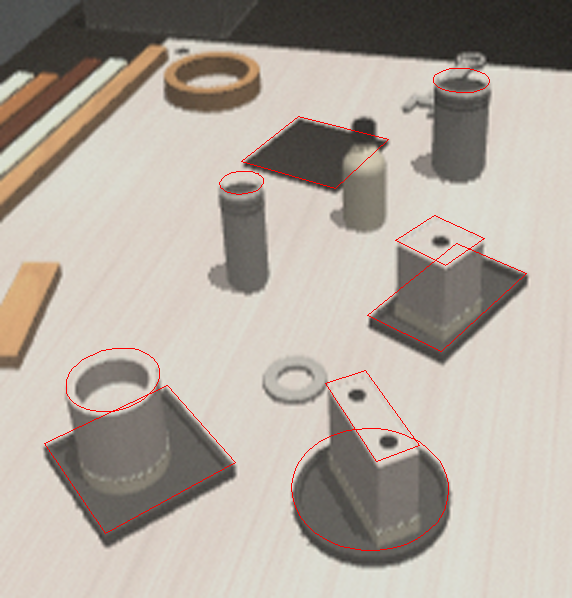

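```bash
cat > plan.py <<'E'
import sys,numpy as np
from plant import r
s=r.get_state(); p=np.array(s["tcp_pos"]); e=np.array(s["eef_rot"])
print("t",round(s["time_s"],2),"tcp",np.round(p,4),"rot",np.round(e,2),"F",np.round(s["contact_force"],1),"w",round(s["gripper_width"],4),"J",np.round(s["joints"],0))
if len(sys.argv)>1:
    x,y,z,yaw=map(float,sys.argv[1:5]); n=int(sys.argv[5]) if len(sys.argv)>5 else 1
    turn=-((yaw-e[2]+180)%360-180)
    a=np.radians(yaw); D=np.array([x,y,z])-p
    S=np.array([D[0]*np.cos(a)+D[1]*np.sin(a),-D[2],-D[0]*np.sin(a)+D[1]*np.cos(a)])
    print("turn",round(turn,2),"shift at final yaw mm",np.round(S*1e3,1),"per row",np.round(S*1e3/n,2))
E
python3 plan.py .451 .010 .17 -119.5 20
```

```text
t 0.15 tcp [0.2089 0.6415 0.2448] rot [-8.9990e+01 -7.0000e-02 -1.0804e+02] F [ 0.1 -0.4 -0.3] w 0.0877 J [ 88.  21.   1.  -0. -70. -17.]
turn 11.46 shift at final yaw mm [430.4  74.8 521.7] per row [21.52  3.74 26.08]
```

>>> jog_arm(steps=[[0,0,0,0,5.7],[0,0,0,0,5.7],[0,0.0215,0.003,0.026,0],[0,0.0215,0.003,0.026,0],[0,0.0215,0.003,0.026,0],[0,0.0215,0.003,0.026,0],[0,0.0215,0.003,0.026,0],[0,0.0215,0.003,0.026,0],[0,0.0215,0.003,0.026,0],[0,0.0215,0.003,0.026,0],[0,0.0215,0.003,0.026,0],[0,0.0215,0.003,0.026,0]], squeeze=25)

```text
time_s: 1.15
tcp_pos: [0.3299, 0.3251, 0.2154]
eef_rot: [-90.0, 0.0, -119.4]
contact_force: [0.9, 0.9, 1.3]
gripper_width: 0.0872
```

>>> jog_arm(steps=[[0,0.0215,0.003,0.026,0],[0,0.0215,0.003,0.026,0],[0,0.0215,0.003,0.026,0],[0,0.0215,0.003,0.026,0],[0,0.0215,0.003,0.026,0],[0,0.0215,0.003,0.026,0],[0,0.0215,0.003,0.026,0],[0,0.0215,0.003,0.026,0],[0,0.0215,0.003,0.026,0],[0,0.0215,0.003,0.026,0],[0,0,0,0,0],[0,0,0,0,0]])

```text
time_s: 2.15
tcp_pos: [0.4505, 0.01, 0.1851]
eef_rot: [-90.0, -0.1, -119.7]
contact_force: [-0.2, 0.6, 0.1]
gripper_width: 0.0879
```

```bash
python3 plan.py .451 .010 .17 -119.5 1; python3 - <<'E'
from plant import r
from h import *
for n in ["top","wrist"]:
    c=r.capture(n); np.save(f"{n}1.npy",c,allow_pickle=True)
    cv2.imwrite(f"pics/{n}1.png",c["image"][:,:,::-1])
E
```

```text
t 2.15 tcp [0.4505 0.01   0.1851] rot [-9.0040e+01 -5.0000e-02 -1.1967e+02] F [-0.2  0.6  0.1] w 0.0879 J [ 26.   2. -31.  -0. -57.  34.]
turn -0.17 shift at final yaw mm [-0.3 15.1  0.4] per row [-0.25 15.09  0.43]
```

View pics/top1.png

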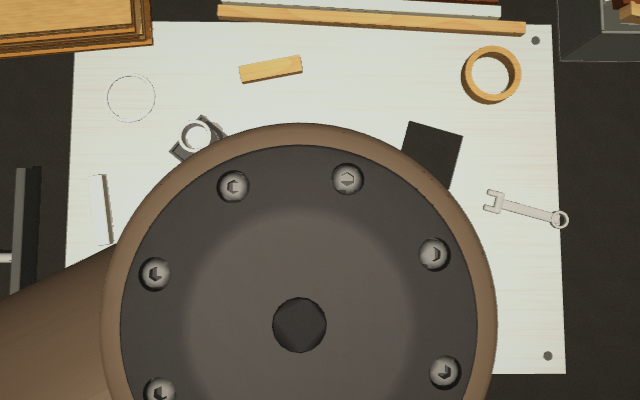

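View pics/wrist1.png

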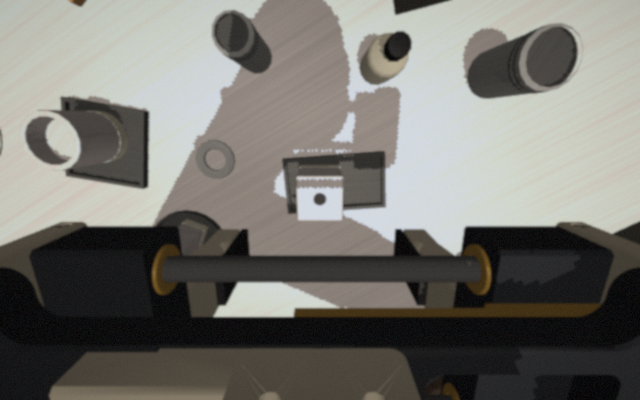

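```bash
cat >> h.py <<'E'
def rpy(e):
    a,b,g=np.radians(e); from scipy.spatial.transform import Rotation as Ro
    return Ro.from_euler("xyz",e,degrees=True).as_matrix()
def wray(c,uv,z,p,e):
    T=np.array(c["tool_from_camera"]); uv=np.atleast_2d(np.asarray(uv,float))
    d=np.c_[(uv[:,0]-c["cx"])/f(c),(uv[:,1]-c["cy"])/f(c),np.ones(len(uv))]
    W=rpy(e); d=d@T[:3,:3].T@W.T; C=W@T[:3,3]+np.array(p)
    s=(z-C[2])/d[:,2]; return C+s[:,None]*d
E
python3 - <<'E'
from h import *
c=load("wrist1.npy"); p=[.4505,.01,.1851]; e=[-90.04,-.05,-119.67]
crop(c,180,130,400,230,3.6,"pics/w1c.png")
print(wray(c,[[319.5,198.5]],.068,p,e))
E
```

```text
[[0.45209504 0.01114672 0.068     ]]
```

View pics/w1c.png

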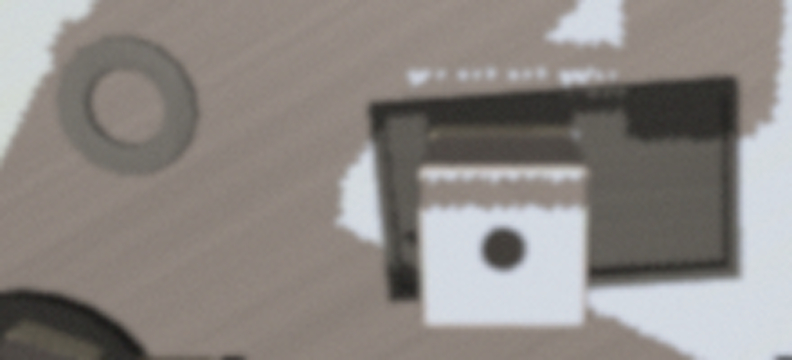

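>>> jog_arm(steps=[[0,-0.001,0.017,0.001,0],[0,0,0.017,0,0],[0,0,0.017,0,0],[0,0,0.017,0,0],[0,0,0.017,0,0],[0,0,0.017,0,0],[0,0,0.017,0,0],[0,0,0.014,0,0],[0,0,0,0,0],[0,0,0,0,0]])

```text
time_s: 3.08
tcp_pos: [0.4515, 0.0131, 0.0525]
eef_rot: [-90.0, -0.1, -119.3]
contact_force: [0.6, -0.1, 0.4]
gripper_width: 0.0877
```

>>> jog_arm(steps=[[1,0,0,0,0],[1,0,0,0,0],[1,0,0,0,0],[1,0,0,0,0],[1,0,0,0,0],[1,0,0,0,0],[1,0,0,0,0],[1,0,0,0,0],[1,0,0,0,0],[1,0,0,0,0]], squeeze=25)

```text
time_s: 3.92
tcp_pos: [0.4519, 0.0121, 0.0527]
eef_rot: [-90.0, -0.0, -119.4]
contact_force: [-1.7, -1.2, 3.1]
gripper_width: 0.044
```

>>> jog_arm(steps=[[1,0,-0.008,0,0],[1,0,-0.016,0,0],[1,0,-0.018,0,0],[1,0,-0.018,0,0],[1,0,-0.018,0,0],[1,0,-0.018,0,0],[1,0,-0.018,0,0],[1,0,-0.016,0,0],[1,0,0,0,0]])

```text
time_s: 4.67
tcp_pos: [0.4532, 0.0126, 0.1857]
eef_rot: [-89.8, 0.2, -119.4]
contact_force: [0.7, 0.2, -2.4]
gripper_width: 0.0438
```

```bash
python3 plan.py .598 -.2016 .18 -119.5 10
```

```text
t 4.67 tcp [0.4532 0.0126 0.1857] rot [ -89.82    0.21 -119.41] F [ 0.7  0.2 -2.4] w 0.0438 J [ 27.   2. -31.   0. -56.  34.]
turn 0.09 shift at final yaw mm [115.1   5.7 231.5] per row [11.51  0.57 23.15]
```

>>> jog_arm(steps=[[1,0.006,0,0.012,0],[1,0.012,0,0.023,0],[1,0.012,0,0.024,0],[1,0.012,0,0.024,0],[1,0.012,0,0.024,0],[1,0.012,0,0.024,0],[1,0.012,0,0.024,0],[1,0.012,0,0.024,0],[1,0.012,0,0.024,0],[1,0.009,0,0.018,0],[1,0.004,0,0.01,0],[1,0,0,0,0]])

```text
time_s: 5.67
tcp_pos: [0.5968, -0.203, 0.1806]
eef_rot: [-90.1, -0.1, -119.6]
contact_force: [0.6, -0.2, -3.6]
gripper_width: 0.0437
```

```bash
python3 plan.py .598 -.2016 .0527 -119.5 10
```

```text
t 5.67 tcp [ 0.5968 -0.203   0.1806] rot [-9.0120e+01 -6.0000e-02 -1.1955e+02] F [ 0.6 -0.2 -3.6] w 0.0437 J [ -1.  19. -10.  -0. -61.  62.]
turn -0.05 shift at final yaw mm [ -1.8 127.9   0.4] per row [-0.18 12.79  0.04]
```

>>> jog_arm(steps=[[1,-0.001,0.01,0,0],[1,-0.001,0.018,0,0],[1,0,0.018,0,0],[1,0,0.018,0,0],[1,0,0.018,0,0],[1,0,0.018,0,0],[1,0,0.014,0,0],[1,0,0.006,0,0],[1,0,0.004,0,0],[1,0,0.002,0,0],[1,0,0,0,0]])

```text
time_s: 6.58
tcp_pos: [0.5976, -0.1994, 0.0567]
eef_rot: [-90.0, 0.0, -119.4]
contact_force: [-0.5, 0.1, -2.6]
gripper_width: 0.0439
```

```bash
python3 plan.py .598 -.2016 .0527 -119.5 10
```

```text
t 6.58 tcp [ 0.5976 -0.1994  0.0567] rot [-8.9990e+01  1.0000e-02 -1.1941e+02] F [-0.5  0.1 -2.6] w 0.0439 J [ -1.  26. -18.   0. -46.  61.]
turn 0.09 shift at final yaw mm [1.7 4.  1.4] per row [0.17 0.4  0.14]
```

>>> jog_arm(steps=[[1,0,0.0015,0,0],[1,0,0.0015,0,0],[1,0,0,0,0]])

```text
time_s: 6.83
tcp_pos: [0.5977, -0.1998, 0.0539]
eef_rot: [-90.0, 0.0, -119.4]
contact_force: [0.0, 0.4, -3.3]
gripper_width: 0.0439
```

>>> jog_arm(steps=[[1,0,0.001,0,0],[1,0,0,0,0]])

```text
time_s: 7.0
tcp_pos: [0.5977, -0.1999, 0.0528]
eef_rot: [-90.0, 0.0, -119.4]
contact_force: [0.5, 0.0, -3.5]
gripper_width: 0.0441
```

>>> jog_arm(steps=[[1,0,0.001,0,0],[1,0,0,0,0]])

```text
time_s: 7.17
tcp_pos: [0.5977, -0.1999, 0.0527]
eef_rot: [-90.0, 0.0, -119.4]
contact_force: [-3.2, 2.3, 5.5]
gripper_width: 0.0439
```

>>> jog_arm(steps=[[1,0,0.001,0,0],[1,0,0,0,0]])

```text
time_s: 7.33
tcp_pos: [0.5978, -0.1999, 0.0527]
eef_rot: [-89.9, 0.0, -119.4]
contact_force: [-5.5, 3.4, 13.7]
gripper_width: 0.0443
```

>>> jog_arm(steps=[[1,0,-0.001,0,0],[0.2,0,0,0,0],[0.2,0,0,0,0],[0.2,0,0,0,0],[0,0,0,0,0],[0,0,0,0,0],[0,0,-0.01,0,0],[0,0,-0.02,0,0],[0,0,-0.025,0,0],[0,0,-0.025,0,0],[0,0,-0.025,0,0],[0,0,-0.02,0,0]])

```text
time_s: 8.33
tcp_pos: [0.598, -0.2, 0.1796]
eef_rot: [-89.9, 0.0, -119.4]
contact_force: [0.7, 0.1, -0.4]
gripper_width: 0.0875
```

```bash
python3 plan.py .4623 .1866 .18 -141.6 12
```

```text
t 8.33 tcp [ 0.598  -0.2     0.1796] rot [-8.9880e+01  3.0000e-02 -1.1942e+02] F [ 0.7  0.1 -0.4] w 0.0875 J [ -1.  19. -10.   0. -60.  61.]
turn 22.18 shift at final yaw mm [-133.8   -0.4 -387.3] per row [-11.15  -0.04 -32.27]
```

>>> jog_arm(steps=[[0,0,0,0,5.6],[0,0,0,0,5.6],[0,0,0,0,5.6],[0,0,0,0,5.4],[0,-0.011,0,-0.032,0],[0,-0.011,0,-0.032,0],[0,-0.011,0,-0.032,0],[0,-0.011,0,-0.032,0],[0,-0.011,0,-0.032,0],[0,-0.011,0,-0.032,0],[0,-0.011,0,-0.032,0],[0,-0.011,0,-0.032,0]])

```text
time_s: 9.33
tcp_pos: [0.507, 0.0569, 0.1775]
eef_rot: [-90.0, 0.1, -141.6]
contact_force: [0.4, -0.1, -0.3]
gripper_width: 0.0877
```

>>> jog_arm(steps=[[0,-0.011,0,-0.032,0],[0,-0.011,0,-0.032,0],[0,-0.011,0,-0.032,0],[0,-0.011,0,-0.032,0],[0,0,0,0,0],[0,0,0,0,0]])

```text
time_s: 9.83
tcp_pos: [0.4623, 0.1848, 0.1774]
eef_rot: [-90.0, 0.1, -141.4]
contact_force: [-0.2, 0.3, 0.3]
gripper_width: 0.0876
```

```bash
python3 plan.py .4623 .1866 .0527 -141.6 12;  python3 - <<'E'
from plant import r
from h import *
c=r.capture("wrist"); np.save("wrist2.npy",c,allow_pickle=True)
cv2.imwrite("pics/wrist2.png",c["image"][:,:,::-1])
crop(c,220,120,420,230,4,"pics/w2c.png")
E
```

```text
t 9.83 tcp [0.4623 0.1848 0.1774] rot [-9.0000e+01  6.0000e-02 -1.4144e+02] F [-0.2  0.3  0.3] w 0.0876 J [ 44.   7. -27.   0. -56.  -6.]
turn 0.16 shift at final yaw mm [ -1.1 124.7  -1.4] per row [-0.09 10.39 -0.11]
```

View pics/w2c.png

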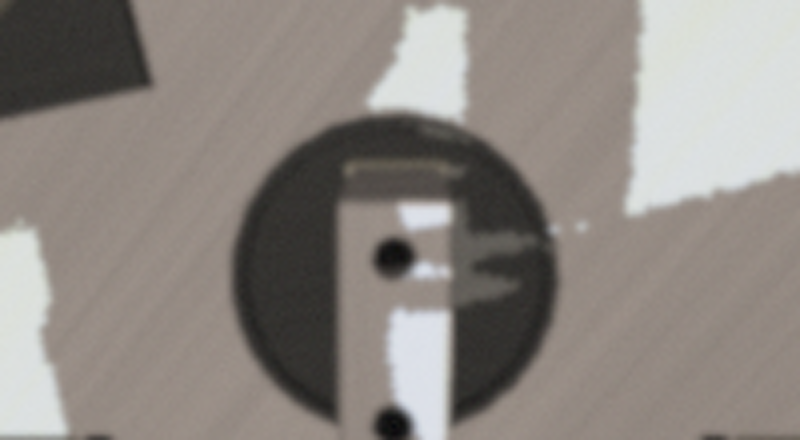

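```bash
python3 - <<'E'
from h import *
c=load("wrist2.npy"); p=[.4623,.1848,.1774]; e=[-90.,.06,-141.44]
X=wray(c,[[317.9,183.9],[317.9,226.0]],.068,p,e); print(X,X.mean(0),np.linalg.norm(X[0]-X[1]))
E
python3 plan.py .4627 .1866 .0527 -141.5
```

```text
[[0.4751354  0.17400616 0.068     ]
 [0.45022238 0.20542335 0.068     ]] [0.46267889 0.18971475 0.068     ] 0.04009610552859062
t 9.88 tcp [0.4625 0.1838 0.1772] rot [-9.0000e+01  3.0000e-02 -1.4153e+02] F [ 0.1 -0.7  0.2] w 0.0875 J [ 44.   7. -27.   0. -56.  -6.]
turn -0.03 shift at final yaw mm [ -1.9 124.5  -2.1] per row [ -1.89 124.47  -2.1 ]
```

>>> jog_arm(steps=[[0,-0.0024,0.012,-0.0026,0],[0,0,0.017,0,0],[0,0,0.017,0,0],[0,0,0.017,0,0],[0,0,0.017,0,0],[0,0,0.017,0,0],[0,0,0.015,0,0],[0,0,0.012,0,0],[0,0,0,0,0],[0,0,0,0,0]])

```text
time_s: 10.72
tcp_pos: [0.4631, 0.1855, 0.0524]
eef_rot: [-90.0, -0.1, -141.7]
contact_force: [0.3, -0.2, 0.1]
gripper_width: 0.0879
```

>>> jog_arm(steps=[[1,0,0,0,0],[1,0,0,0,0],[1,0,0,0,0],[1,0,0,0,0],[1,0,0,0,0],[1,0,0,0,0],[1,0,0,0,0],[1,0,0,0,0],[1,0,0,0,0],[1,0,0,0,0],[1,0,0,0,0]])

```text
time_s: 11.63
tcp_pos: [0.4633, 0.187, 0.0527]
eef_rot: [-90.0, 0.0, -141.6]
contact_force: [0.6, -0.5, 0.0]
gripper_width: 0.0258
```

>>> jog_arm(steps=[[1,0,-0.008,0,0],[1,0,-0.016,0,0],[1,0,-0.018,0,0],[1,0,-0.018,0,0],[1,0,-0.018,0,0],[1,0,-0.018,0,0],[1,0,-0.018,0,0],[1,0,-0.016,0,0],[1,0,0,0,0],[1,0,0,0,0]])

```text
time_s: 12.47
tcp_pos: [0.4628, 0.1867, 0.183]
eef_rot: [-90.0, 0.1, -141.7]
contact_force: [-0.6, -0.3, -3.9]
gripper_width: 0.0259
```

```bash
python3 plan.py .4443 -.0053 .18 -205.6 12;  python3 - <<'E'
from plant import r
from h import *
for n in["wrist","side"]:
    c=r.capture(n); np.save(n+"3.npy",c,allow_pickle=True)
    cv2.imwrite("pics/"+n+"3.png",c["image"][:,:,::-1])
E
```

```text
t 12.47 tcp [0.4628 0.1867 0.183 ] rot [-9.0030e+01  6.0000e-02 -1.4166e+02] F [-0.6 -0.3 -3.9] w 0.0259 J [ 45.   7. -26.  -0. -57.  -6.]
turn 63.94 shift at final yaw mm [-66.3   3.  181.2] per row [-5.53  0.25 15.1 ]
```

View pics/wrist3.png

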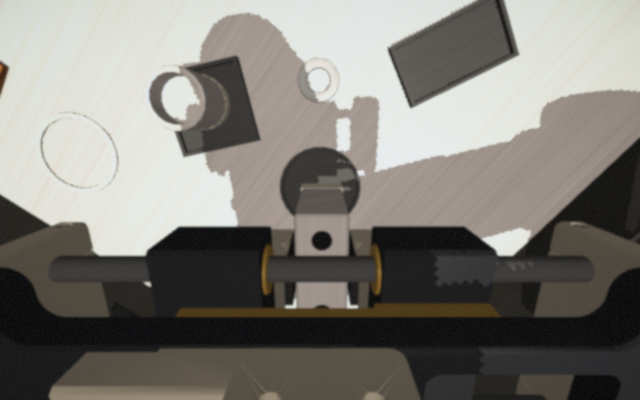

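View pics/side3.png

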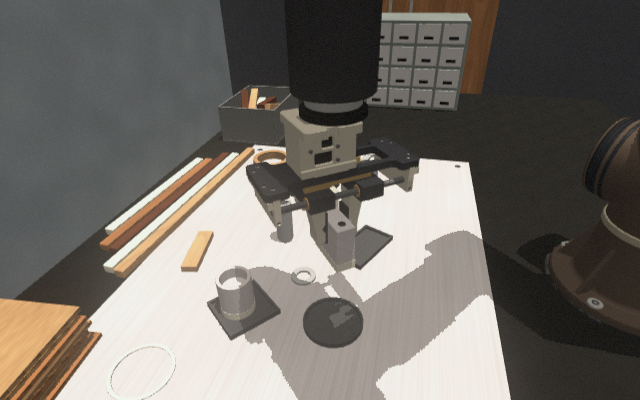

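```bash
python3 - <<'E'
from h import *
c=load("wrist3.npy"); T=np.array(c["tool_from_camera"])
crop(c,270,170,370,320,4,"pics/w3c.png")
uv=np.array([322,240.]); d=T[:3,:3]@np.array([(uv[0]-c["cx"])/f(c),(uv[1]-c["cy"])/f(c),1]); s=(-.0153-T[1,3])/d[1]
print("hole in tool",T[:3,3]+s*d)
X=wray(c,[[315,189]],.01,[.4628,.1867,.183],[-90.03,.06,-141.66]);print(X)
E
```

```text
hole in tool [ 4.20250102e-05 -1.53000000e-02  1.77891269e-02]
[[0.46613829 0.19435062 0.01      ]]
```

View pics/w3c.png

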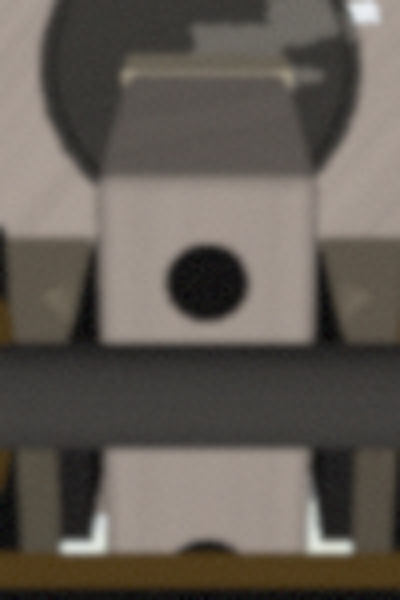

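>>> jog_arm(steps=[[1,0,0,0,3],[1,0,0,0,6],[1,0,0,0,6.5],[1,0,0,0,6.5],[1,0,0,0,6.5],[1,0,0,0,6.5],[1,0,0,0,6.5],[1,0,0,0,6.5],[1,0,0,0,6.5],[1,0,0,0,6],[1,0,0,0,3.5],[1,0,0,0,0]])

```text
time_s: 13.57
tcp_pos: [0.4622, 0.1862, 0.181]
eef_rot: [-89.8, -0.1, 154.2]
contact_force: [0.0, -0.1, -3.2]
gripper_width: 0.026
```

```bash
python3 plan.py .4438 -.0063 .18 -205.6 10
```

```text
t 13.57 tcp [0.4622 0.1862 0.181 ] rot [-8.9850e+01 -8.0000e-02  1.5419e+02] F [ 0.  -0.1 -3.2] w 0.026 J [ 45.   7. -26.  -0. -57. -70.]
turn -0.21 shift at final yaw mm [-66.6   1.  181.5] per row [-6.66  0.1  18.15]
```

>>> jog_arm(steps=[[1,-0.0035,0,0.009,0],[1,-0.007,0,0.018,0],[1,-0.008,0,0.022,0],[1,-0.008,0,0.022,0],[1,-0.008,0,0.022,0],[1,-0.008,0,0.022,0],[1,-0.008,0,0.022,0],[1,-0.008,0,0.022,0],[1,-0.005,0,0.0145,0],[1,-0.003,0,0.008,0],[1,0,0,0,0]])

```text
time_s: 14.48
tcp_pos: [0.4436, -0.0073, 0.1821]
eef_rot: [-90.0, -0.0, 154.4]
contact_force: [-0.3, -0.3, -3.9]
gripper_width: 0.0258
```

```bash
python3 plan.py .4438 -.0063 .0527 -205.6 10;  python3 - <<'E'
from plant import r
from h import *
for n in["wrist"]:
    c=r.capture(n); np.save(n+"4.npy",c,allow_pickle=True)
    cv2.imwrite("pics/"+n+"4.png",c["image"][:,:,::-1])
E
```

```text
t 14.48 tcp [ 0.4436 -0.0073  0.1821] rot [-8.9950e+01 -5.0000e-02  1.5435e+02] F [-0.3 -0.3 -3.9] w 0.0258 J [ 25.   2. -32.  -0. -56. -50.]
turn -0.05 shift at final yaw mm [  0.2 129.4  -1. ] per row [ 0.02 12.94 -0.1 ]
```

View pics/wrist4.png

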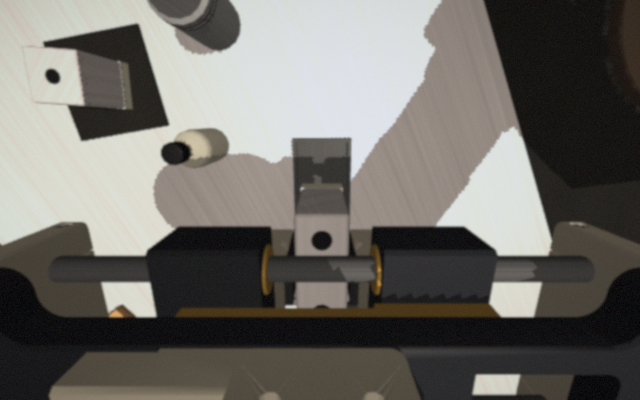

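```bash
python3 - <<'E'
from h import *
c=load("wrist4.npy"); p=[.4436,-.0073,.1821]; e=[-89.95,-.05,154.35]
crop(c,270,120,370,220,6,"pics/w4c.png")
X=wray(c,[[293,138.5],[350,138.5]],.01,p,e)
a=np.radians(154.4); R=np.array([[np.cos(a),np.sin(a)],[-np.sin(a),np.cos(a)]])
print((X[:,:2]-p[:2])@R.T*1e3)
E
```

```text
[[-29.76242307  52.0754946 ]
 [ 31.27985198  52.04424384]]
```

View pics/w4c.png

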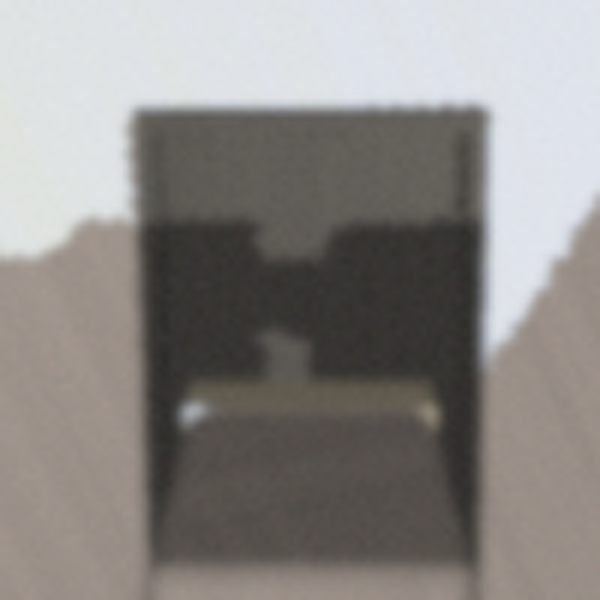

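>>> jog_arm(steps=[[1,0.0004,0.01,-0.0018,0],[1,0,0.018,0,0],[1,0,0.018,0,0],[1,0,0.018,0,0],[1,0,0.018,0,0],[1,0,0.018,0,0],[1,0,0.014,0,0],[1,0,0.007,0,0],[1,0,0.004,0,0],[1,0,0.002,0,0],[1,0,0,0,0],[1,0,0,0,0]])

```text
time_s: 15.53
tcp_pos: [0.4454, -0.0036, 0.0562]
eef_rot: [-90.0, 0.0, 154.4]
contact_force: [0.2, -0.1, -3.7]
gripper_width: 0.0258
```

>>> jog_arm(steps=[[1,0,0.001,0,0],[1,0,0,0,0],[1,0,0,0,0]])

```text
time_s: 15.78
tcp_pos: [0.4451, -0.0038, 0.055]
eef_rot: [-90.0, 0.0, 154.4]
contact_force: [-0.5, 0.1, -3.3]
gripper_width: 0.026
```

```bash
python3 plan.py .4442 -.0055 .0527 -205.6 10
```

```text
t 15.78 tcp [ 0.4451 -0.0038  0.055 ] rot [-9.0040e+01  3.0000e-02  1.5436e+02] F [-0.5  0.1 -3.3] w 0.026 J [ 25.  12. -41.   0. -36. -51.]
turn -0.04 shift at final yaw mm [0.  2.3 1.9] per row [0.   0.23 0.19]
```

>>> jog_arm(steps=[[1,0,0,0.0018,0],[1,0,0.001,0,0],[1,0,0.001,0,0],[1,0,0,0,0]])

```text
time_s: 16.12
tcp_pos: [0.4441, -0.0056, 0.0526]
eef_rot: [-90.0, 0.0, 154.4]
contact_force: [-1.4, -1.3, -0.4]
gripper_width: 0.0258
```

>>> jog_arm(steps=[[1,0,0.001,0,0],[1,0,0,0,0]])

```text
time_s: 16.28
tcp_pos: [0.4442, -0.0056, 0.0526]
eef_rot: [-90.0, 0.0, 154.4]
contact_force: [-6.2, -0.4, 16.5]
gripper_width: 0.0256
```

Seated. Release and rise; then on to the sleeve.

>>> jog_arm(steps=[[1,0,-0.001,0,0],[0.3,0,0,0,0],[0.3,0,0,0,0],[0.3,0,0,0,0],[0,0,0,0,0],[0,0,0,0,0],[0,0,-0.01,0,0],[0,0,-0.02,0,0],[0,0,-0.025,0,0],[0,0,-0.025,0,0],[0,0,-0.025,0,0],[0,0,-0.02,0,0]])

```text
time_s: 17.28
tcp_pos: [0.4443, -0.0055, 0.1795]
eef_rot: [-90.0, 0.1, 154.4]
contact_force: [0.5, 1.0, 0.1]
gripper_width: 0.0873
```

```bash
python3 plan.py .6152 .1918 .18 -210 10;  python3 - <<'E'
from plant import r
from h import *
for n in["wrist","side"]:
    c=r.capture(n); np.save(n+"5.npy",c,allow_pickle=True)
    cv2.imwrite("pics/"+n+"5.png",c["image"][:,:,::-1])
crop(c,180,120,420,360,2.5,"pics/s5c.png")
E
```

```text
t 17.28 tcp [ 0.4443 -0.0055  0.1795] rot [-9.0050e+01  6.0000e-02  1.5437e+02] F [0.5 1.  0.1] w 0.0873 J [ 25.   2. -33.   0. -56. -51.]
turn 4.37 shift at final yaw mm [ -49.3   -0.5 -256.3] per row [ -4.93  -0.05 -25.63]
```

View pics/wrist5.png

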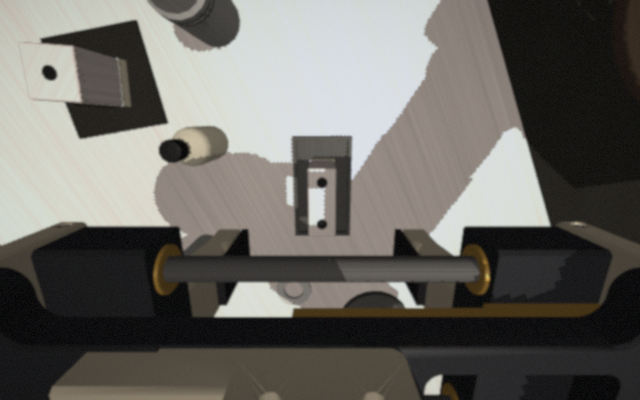

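View pics/s5c.png

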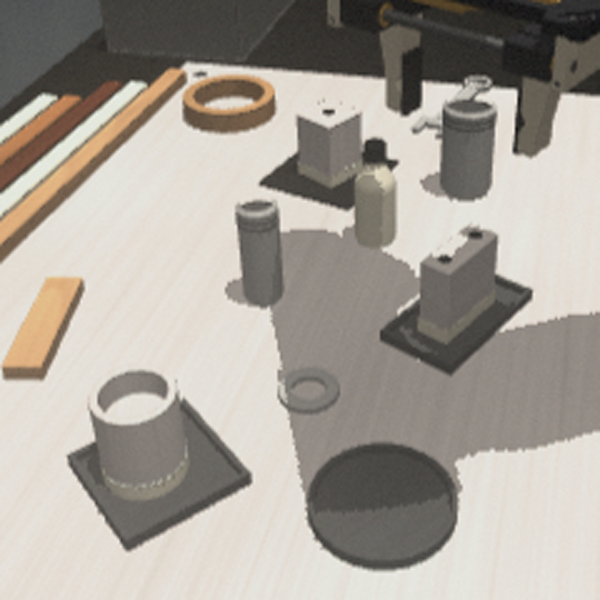

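```bash
python3 - <<'E'
from h import *
c=load("wrist5.npy"); p=[.4443,-.0055,.1795]; e=[-90.05,.06,154.37]
crop(c,280,125,370,245,5,"pics/w5c.png")
a=np.radians(154.4); R=np.array([[np.cos(a),np.sin(a)],[-np.sin(a),np.cos(a)]])
for uv,z in [([[293,137],[352,137],[350,236],[294,236]],.01),([[321.5,182.5],[321.5,224.5]],.068)]:
    X=wray(c,uv,z,p,e); q=(X[:,:2]-p[:2])@R.T*1e3; print(q,q.mean(0))
E
```

```text
[[-29.81205256  53.49864402]
 [ 32.73571065  53.49614235]
 [ 33.71855062 -59.70646195]
 [-31.66992272 -59.69722   ]] [ 1.2430715 -3.1022239]
[[  0.32168306  16.98817288]
 [  0.3354327  -23.22099729]] [ 0.32855788 -3.1164122 ]
```

View pics/w5c.png

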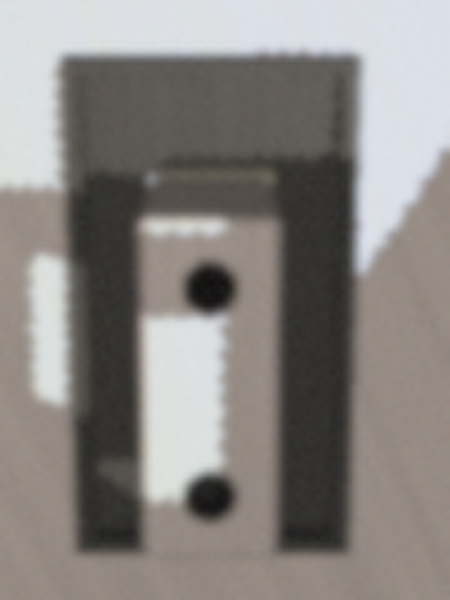

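```bash
python3 plan.py .6152 .1918 .18 -205.6 9
```

```text
t 17.38 tcp [ 0.446  -0.0049  0.1809] rot [-90.25   0.27 154.4 ] F [ 0.6  0.7 -0.7] w 0.0874 J [ 25.   2. -33.   0. -55. -51.]
turn -0.0 shift at final yaw mm [ -67.6    0.9 -250.5] per row [ -7.51   0.1  -27.83]
```

>>> jog_arm(steps=[[0,-0.004,0,-0.014,0],[0,-0.008,0,-0.028,0],[0,-0.008,0,-0.03,0],[0,-0.008,0,-0.03,0],[0,-0.008,0,-0.03,0],[0,-0.008,0,-0.03,0],[0,-0.008,0,-0.03,0],[0,-0.008,0,-0.03,0],[0,-0.005,0,-0.018,0],[0,-0.003,0,-0.011,0],[0,0,0,0,0],[0,0,0,0,0]])

```text
time_s: 18.38
tcp_pos: [0.6134, 0.1914, 0.176]
eef_rot: [-89.9, -0.1, 154.4]
contact_force: [-0.4, -0.8, -0.1]
gripper_width: 0.0881
```

```bash
python3 plan.py .6152 .1918 .0527 -205.6 10;  python3 - <<'E'
from plant import r
from h import *
for n in["wrist"]:
    c=r.capture(n); np.save(n+"6.npy",c,allow_pickle=True)
    cv2.imwrite("pics/"+n+"6.png",c["image"][:,:,::-1])
crop(c,240,110,400,230,5,"pics/w6c.png")
E
```

```text
t 18.38 tcp [0.6134 0.1914 0.176 ] rot [-8.9890e+01 -8.0000e-02  1.5437e+02] F [-0.4 -0.8 -0.1] w 0.0881 J [ 35.  20.  -9.  -0. -61. -60.]
turn -0.03 shift at final yaw mm [ -1.4 123.3  -1.2] per row [-0.14 12.33 -0.12]
```

View pics/w6c.png

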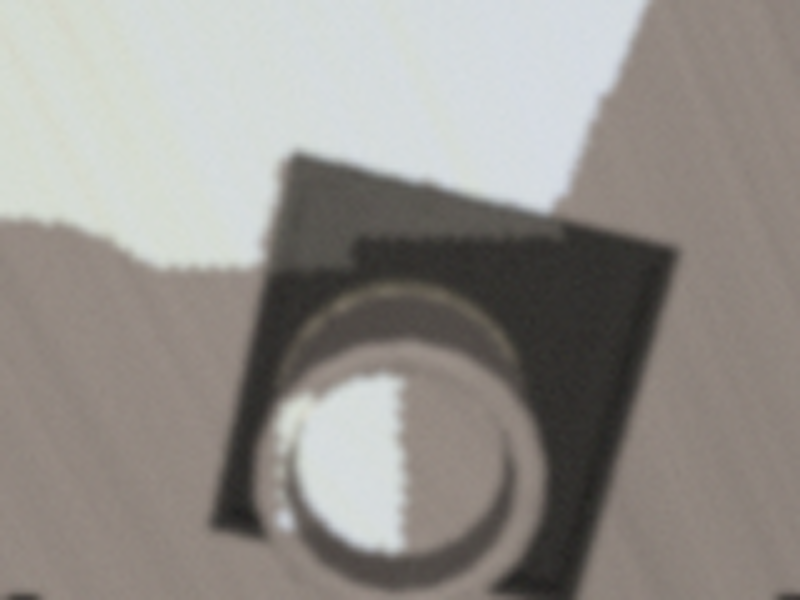

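```bash
python3 - <<'E'
from h import *
c=load("wrist6.npy"); p=[.6134,.1914,.176]; e=[-89.89,-.08,154.37]
a=np.radians(154.37); R=np.array([[np.cos(a),np.sin(a)],[-np.sin(a),np.cos(a)]])
uv=(np.array([[400,340],[253,480],[548,480.]])+.5)/5-.5+[240,110]
X=wray(c,uv,.068,p,e); q=(X[:,:2]-p[:2])@R.T*1e3; print(q)
E
```

```text
[[ -1.11122351  22.46245383]
 [-27.75594639  -3.32378376]
 [ 25.68274921  -3.34131123]]
```

>>> jog_arm(steps=[[0,-0.0012,0.012,-0.0012,0],[0,0,0.017,0,0],[0,0,0.017,0,0],[0,0,0.017,0,0],[0,0,0.017,0,0],[0,0,0.017,0,0],[0,0,0.015,0,0],[0,0,0.011,0,0],[0,0,0,0,0],[0,0,0,0,0]])

```text
time_s: 19.27
tcp_pos: [0.6152, 0.1913, 0.0543]
eef_rot: [-89.9, -0.0, 154.3]
contact_force: [0.1, -1.0, -0.5]
gripper_width: 0.0878
```

```bash
python3 plan.py .6152 .1918 .0527 -205.6 10
```

```text
t 19.27 tcp [0.6152 0.1913 0.0543] rot [-8.9950e+01 -2.0000e-02  1.5435e+02] F [ 0.1 -1.  -0.5] w 0.0878 J [ 35.  28. -16.   0. -47. -60.]
turn -0.05 shift at final yaw mm [ 0.2  1.6 -0.4] per row [ 0.02  0.16 -0.04]
```

>>> jog_arm(steps=[[1,0,0.0015,0,0],[1,0,0,0,0],[1,0,0,0,0],[1,0,0,0,0],[1,0,0,0,0],[1,0,0,0,0],[1,0,0,0,0],[1,0,0,0,0],[1,0,0,0,0],[1,0,0,0,0]], squeeze=30)

```text
time_s: 20.1
tcp_pos: [0.6156, 0.1921, 0.0534]
eef_rot: [-90.0, 0.0, 154.4]
contact_force: [-1.8, 0.3, 4.6]
gripper_width: 0.0533
```

>>> jog_arm(steps=[[1,0,-0.008,0,0],[1,0,-0.016,0,0],[1,0,-0.018,0,0],[1,0,-0.018,0,0],[1,0,-0.018,0,0],[1,0,-0.018,0,0],[1,0,-0.018,0,0],[1,0,-0.016,0,0],[1,0,0,0,0],[1,0,0,0,0]])

```text
time_s: 20.93
tcp_pos: [0.6155, 0.192, 0.1832]
eef_rot: [-90.1, 0.0, 154.3]
contact_force: [-0.0, 0.2, -3.6]
gripper_width: 0.0534
```

```bash
python3 plan.py .4629 .1863 .18 -205.6 6
```

```text
t 20.93 tcp [0.6155 0.192  0.1832] rot [-9.0060e+01  1.0000e-02  1.5434e+02] F [-0.   0.2 -3.6] w 0.0534 J [ 35.  20.  -8.  -0. -61. -60.]
turn -0.06 shift at final yaw mm [135.2   3.2  71.1] per row [22.53  0.53 11.85]
```

>>> jog_arm(steps=[[1,0.009,0,0.005,0],[1,0.018,0,0.009,0],[1,0.022,0,0.012,0],[1,0.022,0,0.012,0],[1,0.022,0,0.012,0],[1,0.02,0,0.01,0],[1,0.014,0,0.007,0],[1,0.008,0,0.004,0],[1,0,0,0,0],[1,0,0,0,0],[1,0,0,0,0]])

```text
time_s: 21.85
tcp_pos: [0.4636, 0.1865, 0.1827]
eef_rot: [-90.0, 0.0, 154.4]
contact_force: [0.0, 0.1, -3.0]
gripper_width: 0.0535
```

```bash
python3 plan.py .4632 .1865 .0534 -205.6 6;  python3 - <<'E'
from plant import r
from h import *
for n in["wrist"]:
    c=r.capture(n); np.save(n+"7.npy",c,allow_pickle=True)
    cv2.imwrite("pics/"+n+"7.png",c["image"][:,:,::-1])
crop(c,240,110,400,230,5,"pics/w7c.png")
E
```

```text
t 21.85 tcp [0.4636 0.1865 0.1827] rot [-8.9980e+01  1.0000e-02  1.5437e+02] F [ 0.   0.1 -3. ] w 0.0535 J [ 44.   7. -26.   0. -57. -70.]
turn -0.03 shift at final yaw mm [4.000e-01 1.293e+02 1.000e-01] per row [6.000e-02 2.156e+01 2.000e-02]
```

View pics/w7c.png

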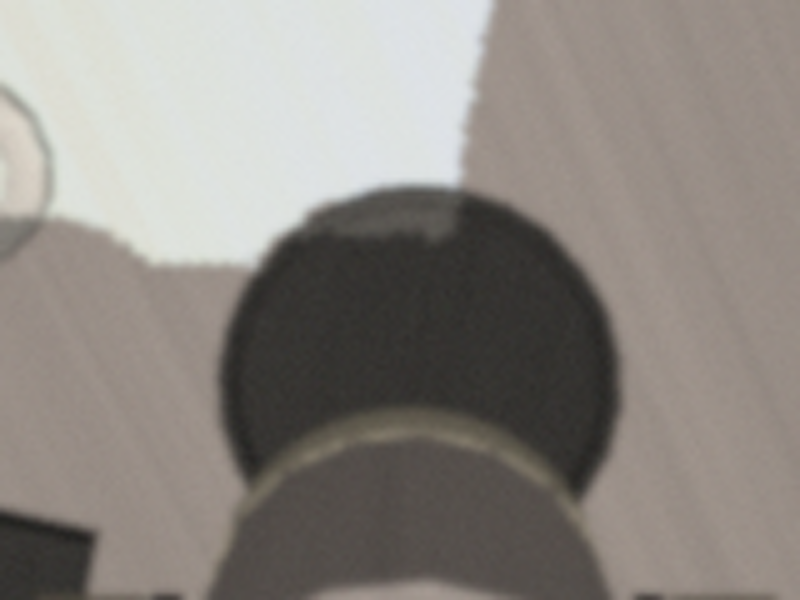

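```bash
python3 - <<'E'
from h import *
def m(n,p,e,k,o,pts,z):
    c=load(n); a=np.radians(e[2]); R=np.array([[np.cos(a),np.sin(a)],[-np.sin(a),np.cos(a)]])
    uv=(np.array(pts,float)+.5)/k-.5+np.array(o)
    X=wray(c,uv,z,p,e); print(np.round((X[:,:2]-p[:2])@R.T*1e3,1).tolist(),np.round(X[:,:2],4).tolist())
m("wrist7.npy",[.4636,.1865,.1827],[-89.98,0.01,154.37],5,(240,110),[[420,185],[222,378],[618,378]],.01)
m("wrist2.npy",[.4624,.1844,.1774],[-90,0.05,-141.5],4,(220,120),[[396,110],[235,275],[557,275]],.01)
m("wrist7.npy",[.4636,.1865,.1827],[-89.98,0.01,154.37],5,(240,110),[[412,408],[240,520],[587,520]],.1333)
c=load("top0.npy")
m2=[(184,419),(77,500),(185,637),(120,614),(294,530),(110,443),(250,614)]
# mask-based dish fit in top view
g=cv2.cvtColor(c["image"],cv2.COLOR_RGB2GRAY)
s=load("side5.npy"); g=cv2.cvtColor(s["image"],cv2.COLOR_RGB2GRAY)
print(g[300:350:4,300:370:5])
E
```

```text
[[2.8, 43.3], [-41.5, 0.6], [47.3, 0.6]] [[0.4423, 0.1486], [0.5007, 0.168], [0.4207, 0.2064]]
[[-3.1, 43.4], [-47.7, -1.8], [41.3, -1.7]] [[0.4918, 0.1524], [0.4986, 0.2155], [0.429, 0.16]]
[[0.6, 24.7], [-23.3, 8.6], [25.0, 8.7]] [[0.4524, 0.1645], [0.4809, 0.1686], [0.4374, 0.1895]]
[[143 141 140 140  75  62  65  64  61  71 140 142 140 142]
 [139 143 129  66  75  73  73  74  72  70  66 130 142 223]
 [143 146  67  77  74  75  71  77  71  70  74  67 144 225]
 [220  79  76  75  79  73  71  74  72  75  72  76  81 224]
 [222  76  79  78  76  77  74  75  74  77  76  74  83 223]
 [223  76  79  81  76  77  74  77  75  76  86  99  70 223]
 [223  98  89  88  86  87  99  97 100  97 100  98  86 226]
 [219  97 102  99  97 100  99 101 100  99  98 100 102 227]
 [223  83 102 100 102 103 103 101 100  99 101  97  80 226]
 [225 221  77 102 101 103 101 102  98 102 100  92 223 225]
 [224 223 199  77 102 105 103 104 100 104  90 160 223 225]
 [225 225 228 226  74  75  80  85  76  79 184 225 225 227]
 [227 228 228 228 226 228 182 184 226 228 225 225 225 228]]
```

>>> jog_arm(steps=[[1,0.0015,0.01,-0.0004,0],[1,0,0.018,0,0],[1,0,0.018,0,0],[1,0,0.018,0,0],[1,0,0.018,0,0],[1,0,0.018,0,0],[1,0,0.014,0,0],[1,0,0.007,0,0],[1,0,0.003,0,0],[1,0,0.002,0,0],[1,0,0,0,0],[1,0,0,0,0]])

```text
time_s: 22.9
tcp_pos: [0.4624, 0.1877, 0.0576]
eef_rot: [-90.1, 0.0, 154.4]
contact_force: [-0.8, -0.4, -3.6]
gripper_width: 0.0534
```

```bash
python3 plan.py .4618 .1875 .0534 -205.6 6
```

```text
t 22.9 tcp [0.4624 0.1877 0.0576] rot [-9.0060e+01  3.0000e-02  1.5437e+02] F [-0.8 -0.4 -3.6] w 0.0534 J [ 45.  16. -35.   0. -39. -70.]
turn -0.03 shift at final yaw mm [0.5 4.2 0.4] per row [0.08 0.7  0.07]
```

Near: use the wrist view at this height to compare sleeve foot with dish.

```bash
python3 - <<'E'
from plant import r
from h import *
for n in["wrist","side"]:
    c=r.capture(n); np.save(n+"8.npy",c,allow_pickle=True)
    cv2.imwrite("pics/"+n+"8.png",c["image"][:,:,::-1])
    if n=="wrist": crop(c,240,110,400,230,5,"pics/w8c.png")
    else: crop(c,280,250,400,360,6,"pics/s8c.png")
E
```

```text
(no output)
```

View pics/w8c.png

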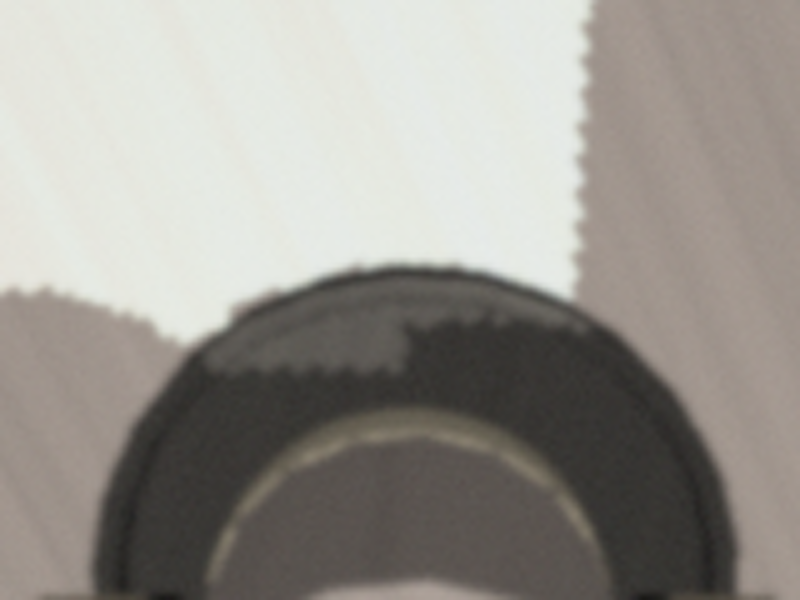

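View pics/s8c.png

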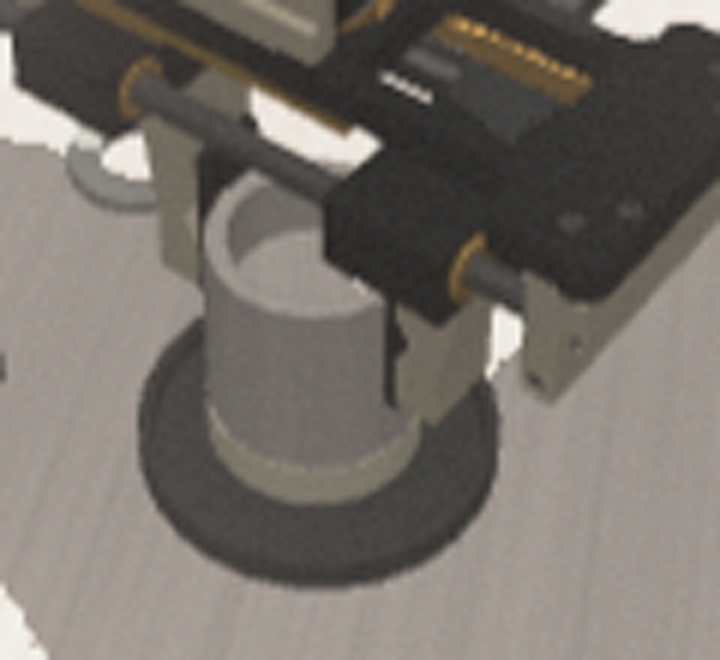

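```bash
python3 - <<'E'
from h import *
def m(n,p,e,k,o,pts,z):
    c=load(n); a=np.radians(e[2]); R=np.array([[np.cos(a),np.sin(a)],[-np.sin(a),np.cos(a)]])
    uv=(np.array(pts,float)+.5)/k-.5+np.array(o)
    X=wray(c,uv,z,p,e); print(np.round((X[:,:2]-p[:2])@R.T*1e3,1).tolist())
p=[.4624,.1877,.0576];e=[-90.06,.03,154.37]
m("wrist8.npy",p,e,5,(240,110),[[416,267],[95,570],[738,570]],.01)
m("wrist8.npy",p,e,5,(240,110),[[410,408],[225,520],[598,520],[208,560],[608,560]],.008)
E
```

```text
[[1.1, 44.2], [-43.5, 1.9], [46.0, 1.9]]
[[0.3, 24.6], [-25.4, 8.5], [26.5, 8.5], [-28.0, 2.6], [28.1, 2.6]]
```

>>> jog_arm(steps=[[1,0.0008,0.001,0.0006,0],[1,0,0.0015,0,0],[1,0,0.001,0,0],[1,0,0,0,0]])

```text
time_s: 23.33
tcp_pos: [0.4609, 0.1871, 0.0535]
eef_rot: [-90.0, -0.0, 154.4]
contact_force: [-0.1, 0.3, -3.8]
gripper_width: 0.0537
```

>>> jog_arm(steps=[[1,0,0.001,0,0],[1,0,0,0,0]])

```text
time_s: 23.5
tcp_pos: [0.4609, 0.1871, 0.0533]
eef_rot: [-90.0, 0.0, 154.4]
contact_force: [-4.5, -2.2, 8.3]
gripper_width: 0.0534
```

>>> jog_arm(steps=[[1,0,0.001,0,0],[1,0,0,0,0]])

```text
time_s: 23.67
tcp_pos: [0.461, 0.1872, 0.0533]
eef_rot: [-90.0, 0.0, 154.4]
contact_force: [-8.3, -1.8, 20.1]
gripper_width: 0.0532
```

>>> jog_arm(steps=[[1,0,-0.0015,0,0],[0.2,0,0,0,0],[0.2,0,0,0,0],[0.2,0,0,0,0],[0,0,0,0,0],[0,0,0,0,0],[0,0,-0.01,0,0],[0,0,-0.02,0,0],[0,0,-0.025,0,0],[0,0,-0.025,0,0],[0,0,-0.025,0,0],[0,0,-0.02,0,0]])

```text
time_s: 24.67
tcp_pos: [0.4613, 0.1873, 0.18]
eef_rot: [-90.1, 0.0, 154.4]
contact_force: [-0.5, 0.9, -1.1]
gripper_width: 0.0878
```

>>> jog_arm(steps=[[0,0,0,0,0],[0,0,0,0,0]])

```text
time_s: 24.83
tcp_pos: [0.4615, 0.1876, 0.1791]
eef_rot: [-90.2, 0.1, 154.4]
contact_force: [-1.1, 0.0, -0.6]
gripper_width: 0.0875
```

```bash
python3 plan.py .5978 -.1999 .18 -119.4 14;  python3 - <<'E'
from plant import r
from h import *
for n in["wrist","side"]:
    c=r.capture(n); np.save(n+"9.npy",c,allow_pickle=True)
    cv2.imwrite("pics/"+n+"9.png",c["image"][:,:,::-1])
    if n=="wrist": crop(c,240,110,400,260,5,"pics/w9c.png")
    else: crop(c,200,200,400,360,4,"pics/s9c.png")
E
```

```text
t 24.83 tcp [0.4615 0.1876 0.1791] rot [-9.0150e+01  5.0000e-02  1.5436e+02] F [-1.1  0.  -0.6] w 0.0875 J [ 45.   7. -27.   0. -56. -70.]
turn -86.24 shift at final yaw mm [270.7  -0.9 309. ] per row [19.34 -0.06 22.07]
```

View pics/w9c.png

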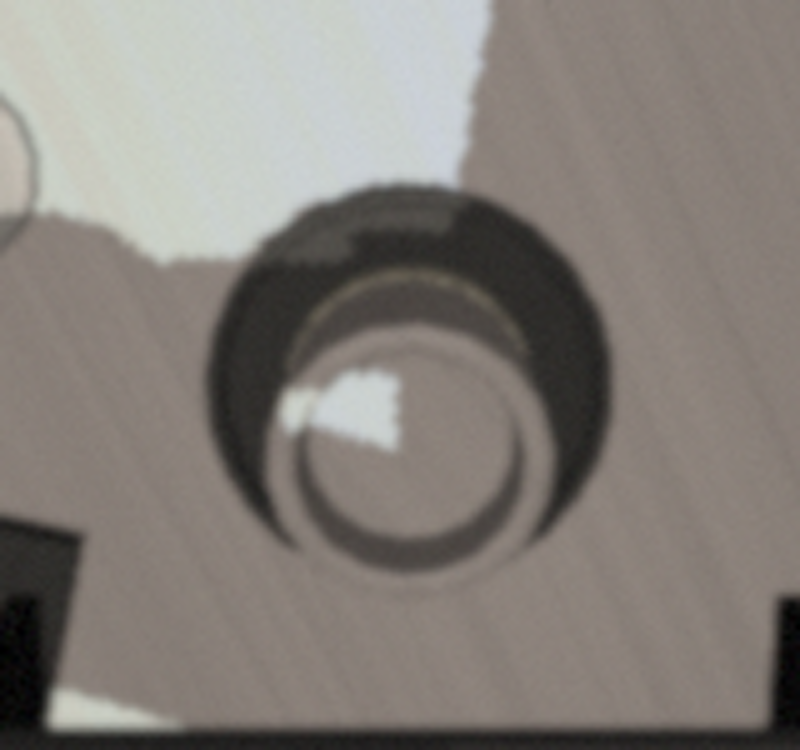

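View pics/s9c.png

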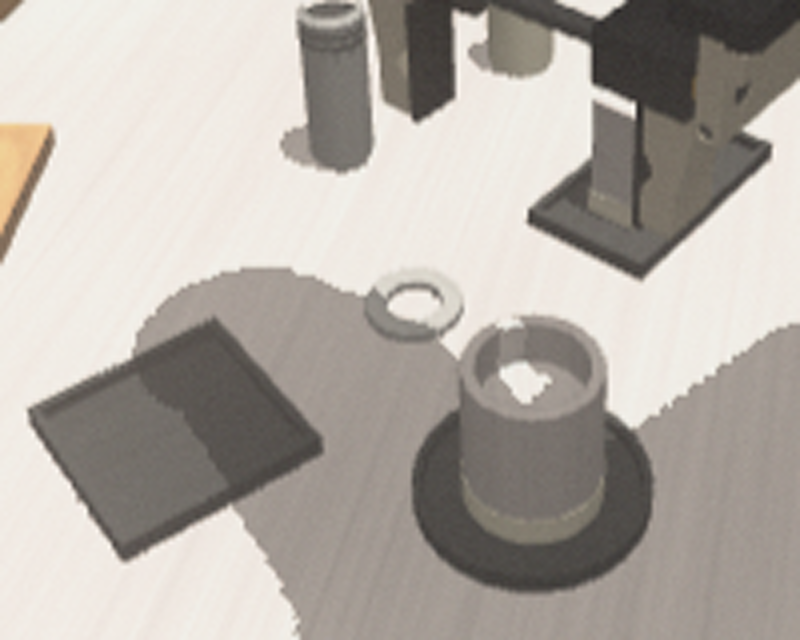

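```bash
cat >> h.py <<'E'
def m(n,p,e,k,o,pts,z):
    c=load(n); a=np.radians(e[2]); R=np.array([[np.cos(a),np.sin(a)],[-np.sin(a),np.cos(a)]])
    uv=(np.array(pts,float)+.5)/k-.5+np.array(o)
    X=wray(c,uv,z,p,e); q=(X[:,:2]-p[:2])@R.T*1e3; print(np.round(q,1).tolist()); return q
E
python3 - <<'E'
from h import *
p=[.4615,.1876,.1791];e=[-90.15,.05,154.36]
m("wrist9.npy",p,e,5,(240,110),[[409,183],[207,385],[610,385]],.01)
m("wrist9.npy",p,e,5,(240,110),[[409,323],[266,460],[555,460],[409,592]],.068)
m("wrist9.npy",p,e,5,(240,110),[[409,268]],.008)
E
```

```text
[[0.3, 43.6], [-44.5, -0.7], [45.0, -0.7]]
[[0.2, 24.4], [-25.9, -1.0], [26.9, -0.9], [0.3, -26.8]]
[[0.3, 25.1]]
```

>>> jog_arm(steps=[[0,0,0,0,-7.1],[0,0,0,0,-7.1],[0,0,0,0,-7.1],[0,0,0,0,-7.1],[0,0,0,0,-7.1],[0,0,0,0,-7.1],[0,0,0,0,-7.1],[0,0,0,0,-7.1],[0,0,0,0,-7.1],[0,0,0,0,-7.1],[0,0,0,0,-7.1],[0,0,0,0,-7.1]])

```text
time_s: 25.93
tcp_pos: [0.4604, 0.1867, 0.1766]
eef_rot: [-90.1, -0.1, -120.1]
contact_force: [0.4, -0.2, 0.1]
gripper_width: 0.0874
```

>>> jog_arm(steps=[[0,0.019,0,0.022,-1],[0,0.019,0,0.022,0],[0,0.019,0,0.022,0],[0,0.019,0,0.022,0],[0,0.019,0,0.022,0],[0,0.019,0,0.022,0],[0,0.019,0,0.022,0],[0,0.019,0,0.022,0],[0,0.019,0,0.022,0],[0,0.019,0,0.022,0],[0,0.019,0,0.022,0],[0,0.019,0,0.022,0]])

```text
time_s: 26.93
tcp_pos: [0.578, -0.1428, 0.1764]
eef_rot: [-90.1, -0.1, -119.4]
contact_force: [0.6, 1.1, 0.7]
gripper_width: 0.0879
```

>>> jog_arm(steps=[[0,0.019,0,0.022,0],[0,0.019,0,0.022,0],[0,0,0,0,0],[0,0,0,0,0]])

```text
time_s: 27.27
tcp_pos: [0.5973, -0.1974, 0.1757]
eef_rot: [-90.2, -0.1, -119.6]
contact_force: [-1.0, 0.1, -1.0]
gripper_width: 0.0873
```

```bash
python3 plan.py .5978 -.1999 .0535 -119.4 8;  python3 - <<'E'
from plant import r
from h import *
for n in["wrist"]:
    c=r.capture(n); np.save(n+"10.npy",c,allow_pickle=True)
    cv2.imwrite("pics/"+n+"10.png",c["image"][:,:,::-1])
E
```

```text
t 27.27 tcp [ 0.5973 -0.1974  0.1757] rot [-9.0180e+01 -9.0000e-02 -1.1959e+02] F [-1.   0.1 -1. ] w 0.0873 J [ -1.  19. -11.  -0. -60.  61.]
turn -0.19 shift at final yaw mm [  1.9 122.2   1.6] per row [ 0.24 15.28  0.21]
```

View pics/wrist10.png

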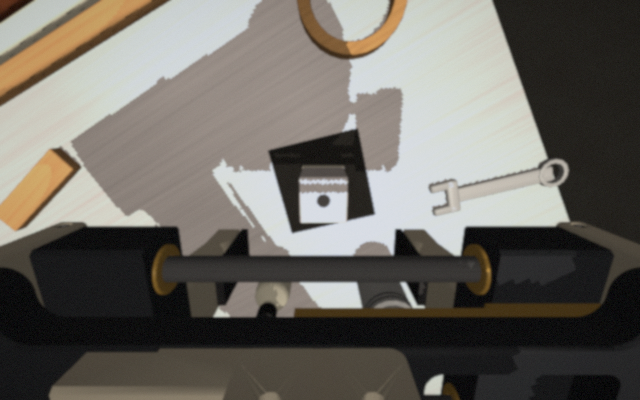

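>>> jog_arm(steps=[[0,0.0016,0.012,0.0014,0],[0,0,0.017,0,0],[0,0,0.017,0,0],[0,0,0.017,0,0],[0,0,0.017,0,0],[0,0,0.017,0,0],[0,0,0.015,0,0],[0,0,0.011,0,0],[0,0,0,0,0],[0,0,0,0,0]])

```text
time_s: 28.15
tcp_pos: [0.598, -0.1975, 0.0545]
eef_rot: [-90.1, -0.0, -119.4]
contact_force: [0.2, 0.0, -0.1]
gripper_width: 0.0875
```

>>> jog_arm(steps=[[1,0,0,0,0],[1,0,0,0,0],[1,0,0,0,0],[1,0,0,0,0],[1,0,0,0,0],[1,0,0,0,0],[1,0,0,0,0],[1,0,0,0,0],[1,0,0,0,0],[1,0,0,0,0]])

```text
time_s: 28.98
tcp_pos: [0.5983, -0.1984, 0.0552]
eef_rot: [-90.0, -0.0, -119.4]
contact_force: [-2.0, -1.8, 2.6]
gripper_width: 0.044
```

>>> jog_arm(steps=[[1,0,-0.008,0,0],[1,0,-0.016,0,0],[1,0,-0.018,0,0],[1,0,-0.018,0,0],[1,0,-0.018,0,0],[1,0,-0.018,0,0],[1,0,-0.018,0,0],[1,0,-0.016,0,0],[1,0,0,0,0],[1,0,0,0,0]])

```text
time_s: 29.82
tcp_pos: [0.5987, -0.1978, 0.1855]
eef_rot: [-89.9, 0.1, -119.4]
contact_force: [0.5, 0.2, -3.6]
gripper_width: 0.0438
```

```bash
python3 plan.py .6062 .1935 .18 -129.5 14
```

```text
t 29.82 tcp [ 0.5987 -0.1978  0.1855] rot [-8.9940e+01  7.0000e-02 -1.1944e+02] F [ 0.5  0.2 -3.6] w 0.0438 J [ -1.  19. -10.  -0. -61.  61.]
turn 10.06 shift at final yaw mm [-306.7    5.5 -243.1] per row [-21.91   0.39 -17.36]
```

>>> jog_arm(steps=[[1,0,0,0,5],[1,0,0,0,5],[1,-0.011,0,-0.009,0],[1,-0.022,0,-0.017,0],[1,-0.024,0,-0.019,0],[1,-0.024,0,-0.019,0],[1,-0.024,0,-0.019,0],[1,-0.024,0,-0.019,0],[1,-0.024,0,-0.019,0],[1,-0.024,0,-0.019,0],[1,-0.024,0,-0.019,0],[1,-0.024,0,-0.019,0]])

```text
time_s: 30.82
tcp_pos: [0.6027, 0.0905, 0.1834]
eef_rot: [-90.1, -0.1, -129.4]
contact_force: [1.0, -0.5, -3.3]
gripper_width: 0.0436
```

>>> jog_arm(steps=[[1,-0.024,0,-0.019,0],[1,-0.024,0,-0.019,0],[1,-0.02,0,-0.016,0],[1,-0.011,0,-0.009,0],[1,0,0,0,0],[1,0,0,0,0],[1,0,0,0,0]])

```text
time_s: 31.4
tcp_pos: [0.6048, 0.1892, 0.1841]
eef_rot: [-90.0, -0.1, -129.4]
contact_force: [0.0, 0.3, -2.9]
gripper_width: 0.0436
```

```bash
python3 plan.py .6062 .1935 .0552 -129.5 14;  python3 - <<'E'
from plant import r
from h import *
for n in["wrist"]:
    c=r.capture(n); np.save(n+"11.npy",c,allow_pickle=True)
    cv2.imwrite("pics/"+n+"11.png",c["image"][:,:,::-1])
    crop(c,240,110,400,260,5,"pics/w11c.png")
E
```

```text
t 31.4 tcp [0.6048 0.1892 0.1841] rot [-9.0040e+01 -1.0000e-01 -1.2942e+02] F [ 0.   0.3 -2.9] w 0.0436 J [ 35.  19. -10.  -0. -61.  16.]
turn 0.08 shift at final yaw mm [ -4.2 128.9  -1.6] per row [-0.3   9.21 -0.12]
```

View pics/w11c.png

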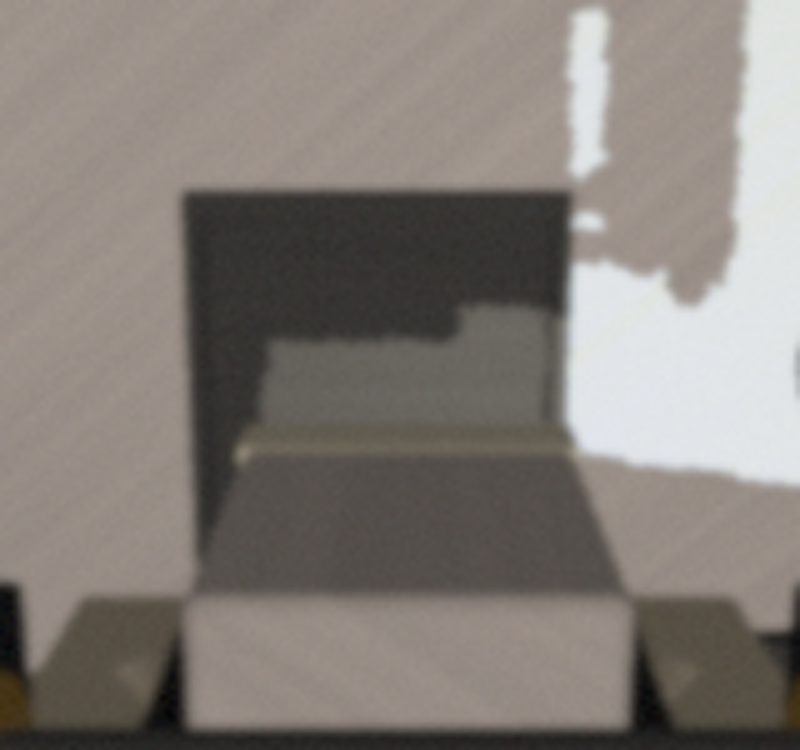

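>>> jog_arm(steps=[[1,-0.0025,0.01,-0.001,0],[1,-0.0025,0.018,0,0],[1,0,0.018,0,0],[1,0,0.018,0,0],[1,0,0.018,0,0],[1,0,0.018,0,0],[1,0,0.014,0,0],[1,0,0.008,0,0],[1,0,0,0,0],[1,0,0,0,0],[1,0,0,0,0]])

```text
time_s: 32.37
tcp_pos: [0.6085, 0.1943, 0.0639]
eef_rot: [-90.0, 0.1, -129.4]
contact_force: [0.1, 0.1, -2.7]
gripper_width: 0.044
```

```bash
python3 plan.py .6062 .1935 .0552 -129.5 14;  python3 - <<'E'
from plant import r
from h import *
for n in["wrist","side"]:
    c=r.capture(n); np.save(n+"12.npy",c,allow_pickle=True)
    cv2.imwrite("pics/"+n+"12.png",c["image"][:,:,::-1])
    if n=="wrist": crop(c,240,110,400,260,5,"pics/w12c.png")
    else: crop(c,180,220,300,340,6,"pics/s12c.png")
E
```

```text
t 32.37 tcp [0.6085 0.1943 0.0639] rot [-8.9960e+01  7.0000e-02 -1.2944e+02] F [ 0.1  0.1 -2.7] w 0.044 J [ 35.  26. -16.   0. -47.  15.]
turn 0.06 shift at final yaw mm [ 2.1  8.7 -1.3] per row [ 0.15  0.62 -0.09]
```

View pics/w12c.png

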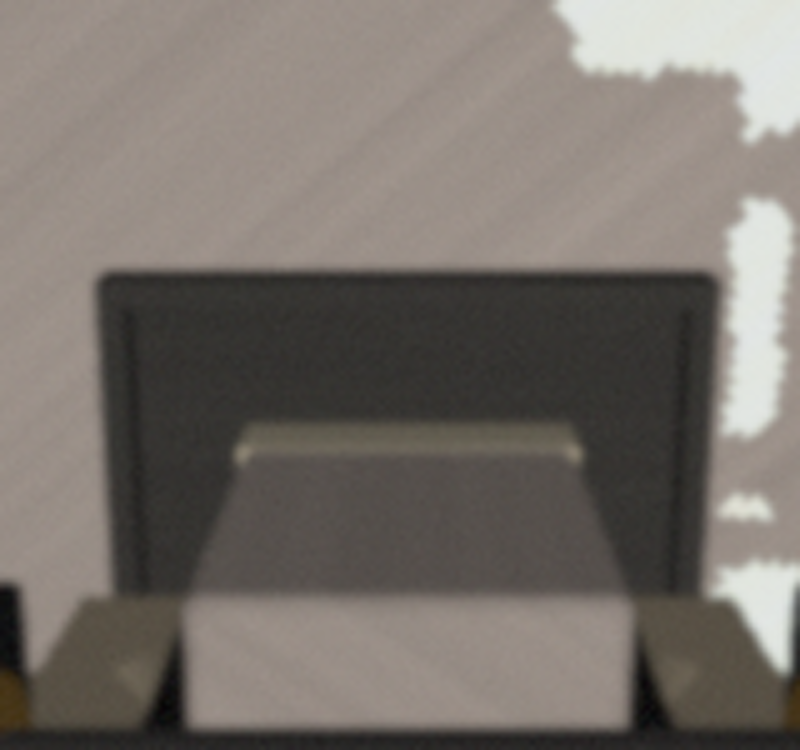

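View pics/s12c.png

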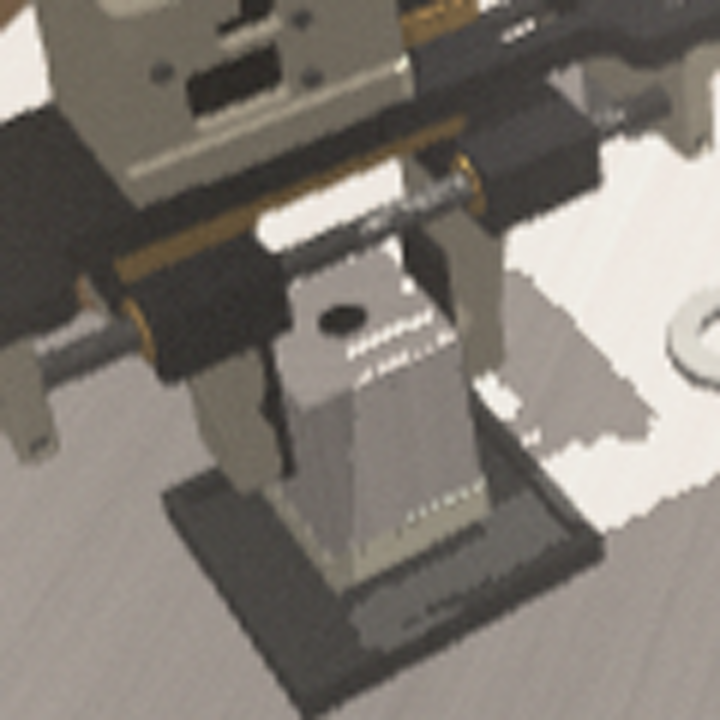

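```bash
python3 - <<'E'
from h import *
p=[.6085,.1943,.0639];e=[-90,.05,-129.44]
m("wrist12.npy",p,e,5,(240,110),[[97,272],[718,272]],.01)
m("wrist12.npy",p,e,5,(240,110),[[236,424],[580,424]],.0127)
E
```

```text
[[-42.6, 42.9], [41.7, 42.9]]
[[-24.1, 22.3], [23.3, 22.3]]
```

>>> jog_arm(steps=[[1,0,0.003,-0.0004,0],[1,0,0.003,0,0],[1,0,0.0015,0,0],[1,0,0,0,0],[1,0,0,0,0]])

```text
time_s: 32.88
tcp_pos: [0.6075, 0.1945, 0.0555]
eef_rot: [-90.0, -0.0, -129.4]
contact_force: [-0.6, 0.4, -1.8]
gripper_width: 0.0438
```

>>> jog_arm(steps=[[1,0,0.001,0,0],[1,0,0,0,0]])

```text
time_s: 33.05
tcp_pos: [0.6075, 0.1945, 0.0552]
eef_rot: [-90.0, 0.0, -129.4]
contact_force: [-3.8, 1.0, 3.1]
gripper_width: 0.0439
```

>>> jog_arm(steps=[[1,0,0.001,0,0],[1,0,0,0,0]])

```text
time_s: 33.22
tcp_pos: [0.6076, 0.1945, 0.0552]
eef_rot: [-90.0, 0.0, -129.4]
contact_force: [-5.9, -0.1, 12.0]
gripper_width: 0.0438
```

>>> jog_arm(steps=[[1,0,-0.001,0,0],[0.3,0,0,0,0],[0.3,0,0,0,0],[0.3,0,0,0,0],[0,0,0,0,0],[0,0,0,0,0],[0,0,-0.01,0,0],[0,0,-0.02,0,0],[0,0,-0.025,0,0],[0,0,-0.025,0,0],[0,0,-0.025,0,0],[0,0,-0.025,0,0]])

```text
time_s: 34.22
tcp_pos: [0.6075, 0.1944, 0.1867]
eef_rot: [-90.0, 0.0, -129.4]
contact_force: [1.1, 0.6, -1.7]
gripper_width: 0.088
```

>>> jog_arm(steps=[[0,0,0,0,0],[0,0,0,0,0]])

```text
time_s: 34.38
tcp_pos: [0.6084, 0.195, 0.1872]
eef_rot: [-89.9, 0.2, -129.4]
contact_force: [-0.8, -0.2, -1.4]
gripper_width: 0.0875
```

```bash
python3 plan.py .598 .001 .19 -129.5 7;  python3 - <<'E'
from plant import r
from h import *
for n in["wrist","side"]:
    c=r.capture(n); np.save(n+"13.npy",c,allow_pickle=True)
    cv2.imwrite("pics/"+n+"13.png",c["image"][:,:,::-1])
    if n=="wrist": crop(c,240,110,400,260,5,"pics/w13c.png")
E
```

```text
t 34.38 tcp [0.6084 0.195  0.1872] rot [ -89.92    0.24 -129.43] F [-0.8 -0.2 -1.4] w 0.0875 J [ 35.  19.  -9.   0. -61.  15.]
turn 0.07 shift at final yaw mm [156.3  -2.8 115.4] per row [22.33 -0.39 16.49]
```

View pics/w13c.png

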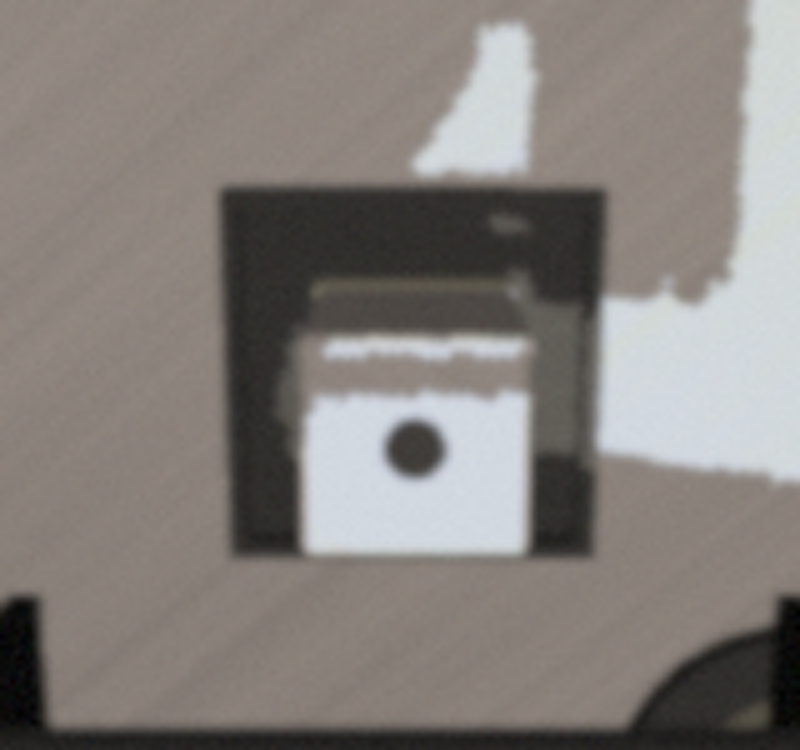

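View pics/side13.png

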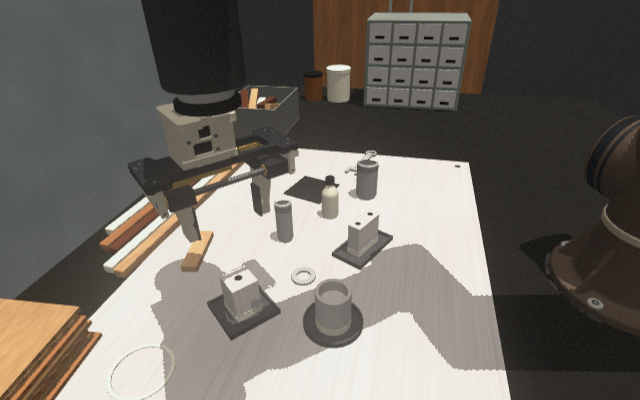

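```bash
python3 - <<'E'
from h import *
p=[.6078,.1946,.187];e=[-90,.1,-129.43]
print(m("wrist13.npy",p,e,5,(240,110),[[222,188],[605,188],[592,555],[234,555]],.01).mean(0))
m("wrist13.npy",p,e,5,(240,110),[[415,447]],.068)
E
```

```text
[[-41.4, 42.4], [42.6, 42.5], [42.8, -43.0], [-41.5, -43.1]]
[ 0.62188958 -0.30631521]
[[0.8, -0.2]]
```

>>> jog_arm(steps=[[0,0.01,0,0.0075,0],[0,0.02,0,0.015,0],[0,0.023,0,0.017,0],[0,0.023,0,0.017,0],[0,0.023,0,0.017,0],[0,0.023,0,0.017,0],[0,0.02,0,0.014,0],[0,0.009,0,0.007,0],[0,0.005,0,0.003,0],[0,0,0,0,0],[0,0,0,0,0]])

```text
time_s: 35.4
tcp_pos: [0.5968, 0.0015, 0.1842]
eef_rot: [-90.0, -0.0, -129.5]
contact_force: [0.7, 1.0, 1.2]
gripper_width: 0.0879
```

```bash
python3 plan.py .5985 .0012 .068 -129.5 7;  python3 - <<'E'
from plant import r
from h import *
for n in["wrist"]:
    c=r.capture(n); np.save(n+"14.npy",c,allow_pickle=True)
    cv2.imwrite("pics/"+n+"14.png",c["image"][:,:,::-1])
    if n=="wrist": crop(c,240,110,400,260,5,"pics/w14c.png")
E
```

```text
t 35.4 tcp [0.5968 0.0015 0.1842] rot [-9.0020e+01 -2.0000e-02 -1.2946e+02] F [0.7 1.  1.2] w 0.0879 J [ 19.  16. -14.  -0. -60.  32.]
turn 0.04 shift at final yaw mm [ -0.8 116.2   1.5] per row [-0.12 16.6   0.21]
```

View pics/w14c.png

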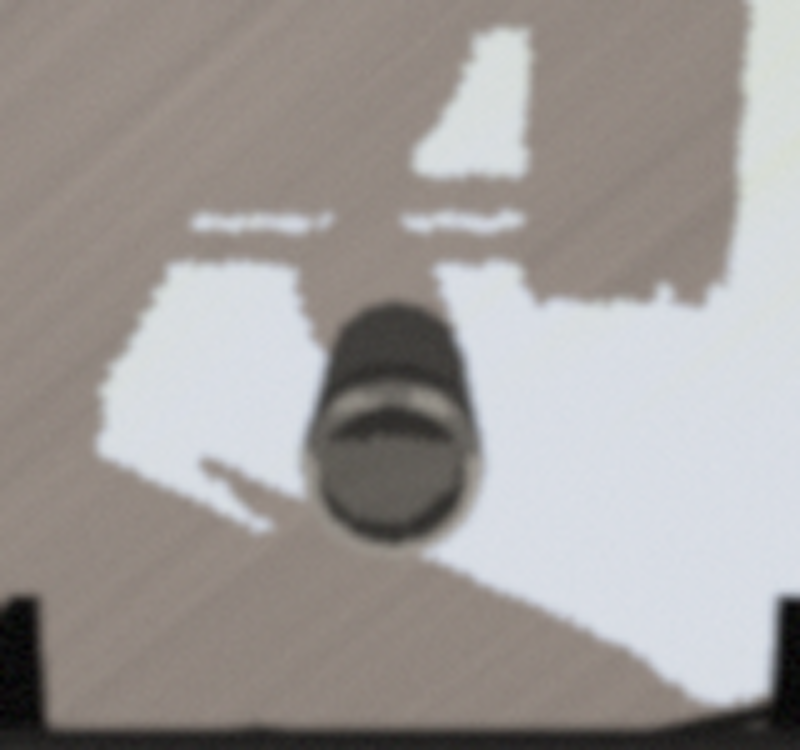

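```bash
python3 - <<'E'
from h import *
p=[.5968,.0015,.1842];e=[-90.02,-.02,-129.46]
m("wrist14.npy",p,e,5,(240,110),[[305,462],[482,462],[393,380],[393,548]],.09)
m("wrist14.npy",p,e,5,(240,110),[[393,301]],.005)
E
```

```text
[[-17.8, 4.1], [12.4, 4.1], [-2.8, 18.5], [-2.8, -11.4]]
[[-3.6, 17.0]]
```

>>> jog_arm(steps=[[0,-0.0019,0.012,0.0022,0],[0,0,0.017,0,0],[0,0,0.017,0,0],[0,0,0.017,0,0],[0,0,0.017,0,0],[0,0,0.015,0,0],[0,0,0.012,0,0],[0,0,0.009,0,0],[0,0,0,0,0],[0,0,0,0,0]])

```text
time_s: 36.28
tcp_pos: [0.5997, 0.0018, 0.068]
eef_rot: [-90.0, -0.1, -129.4]
contact_force: [-1.0, -0.8, 0.6]
gripper_width: 0.0879
```

>>> jog_arm(steps=[[1,0,0,0,0],[1,0,0,0,0],[1,0,0,0,0],[1,0,0,0,0],[1,0,0,0,0],[1,0,0,0,0],[1,0,0,0,0],[1,0,0,0,0],[1,0,0,0,0],[1,0,0,0,0],[1,0,0,0,0]], squeeze=30)

```text
time_s: 37.2
tcp_pos: [0.5998, 0.0014, 0.0686]
eef_rot: [-90.0, -0.0, -129.4]
contact_force: [0.8, 0.7, -0.3]
gripper_width: 0.031
```

>>> jog_arm(steps=[[1,0,-0.008,0,0],[1,0,-0.016,0,0],[1,0,-0.018,0,0],[1,0,-0.018,0,0],[1,0,-0.018,0,0],[1,0,-0.018,0,0],[1,0,-0.014,0,0],[1,0,-0.006,0,0],[1,0,0,0,0],[1,0,0,0,0]])

```text
time_s: 38.03
tcp_pos: [0.5994, 0.0014, 0.1842]
eef_rot: [-90.0, 0.0, -129.4]
contact_force: [0.1, -0.4, -1.8]
gripper_width: 0.0312
```

```bash
python3 plan.py .461 .1872 .19 -129.5 7;  python3 - <<'E'
from plant import r
from h import *
for n in["side"]:
    c=r.capture(n); np.save(n+"15.npy",c,allow_pickle=True)
    cv2.imwrite("pics/"+n+"15.png",c["image"][:,:,::-1])
E
```

```text
t 38.03 tcp [0.5994 0.0014 0.1842] rot [-9.0030e+01  1.0000e-02 -1.2945e+02] F [ 0.1 -0.4 -1.8] w 0.0312 J [ 19.  16. -14.  -0. -60.  32.]
turn 0.05 shift at final yaw mm [ -55.3   -5.8 -224.9] per row [ -7.91  -0.82 -32.14]
```

View pics/side15.png

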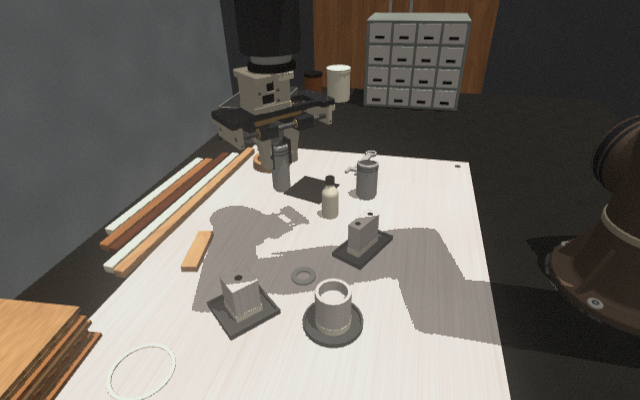

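>>> jog_arm(steps=[[1,-0.004,0,-0.016,0],[1,-0.0065,0,-0.027,0],[1,-0.0075,0,-0.03,0],[1,-0.0075,0,-0.03,0],[1,-0.0075,0,-0.03,0],[1,-0.0075,0,-0.03,0],[1,-0.0065,0,-0.026,0],[1,-0.004,0,-0.018,0],[1,-0.003,0,-0.012,0],[1,-0.0015,0,-0.006,0],[1,0,0,0,0],[1,0,0,0,0]])

```text
time_s: 39.08
tcp_pos: [0.4611, 0.1869, 0.184]
eef_rot: [-90.0, -0.1, -129.4]
contact_force: [-0.1, 0.1, -1.3]
gripper_width: 0.031
```

>>> jog_arm(steps=[[1,0,0,0,0],[1,0,0,0,0]])

```text
time_s: 39.25
tcp_pos: [0.4616, 0.1865, 0.1843]
eef_rot: [-90.0, -0.0, -129.5]
contact_force: [-1.1, -0.5, -2.3]
gripper_width: 0.0315
```

```bash
python3 plan.py .461 .1872 .1166 -129.5 7;  python3 - <<'E'
from plant import r
from h import *
for n in["wrist","side"]:
    c=r.capture(n); np.save(n+"16.npy",c,allow_pickle=True)
    cv2.imwrite("pics/"+n+"16.png",c["image"][:,:,::-1])
    if n=="wrist": crop(c,240,110,400,260,5,"pics/w16c.png")
    else: crop(c,270,200,400,350,5,"pics/s16c.png")
E
```

```text
t 39.25 tcp [0.4616 0.1865 0.1843] rot [-9.000e+01 -4.000e-02 -1.295e+02] F [-1.1 -0.5 -2.3] w 0.0315 J [ 45.   7. -26.   0. -57.   6.]
turn 0.0 shift at final yaw mm [-0.2 67.7 -0.9] per row [-0.03  9.66 -0.13]
```

View pics/w16c.png

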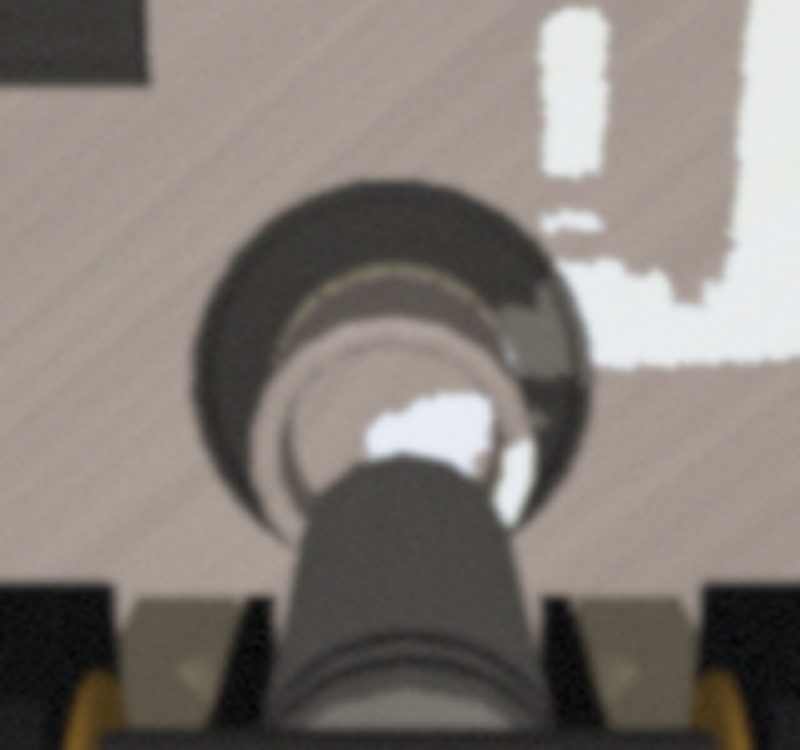

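View pics/s16c.png

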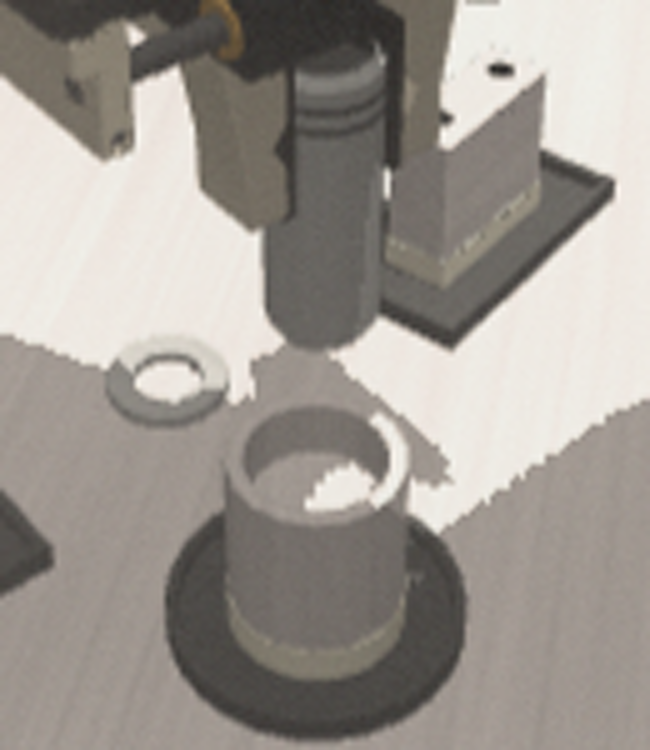

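```bash
python3 - <<'E'
from h import *
p=[.4616,.1865,.1843];e=[-90.,-.04,-129.5]
print("sleeve");m("wrist16.npy",p,e,5,(240,110),[[392,316],[248,455],[536,455]],.068)
print("pin foot r12 z.1157, and r16 at .1217");m("wrist16.npy",p,e,5,(240,110),[[405,455]],.1157);m("wrist16.npy",p,e,5,(240,110),[[302,525],[508,525],[405,470]],.1217)
print("foot/dish");m("wrist16.npy",p,e,5,(240,110),[[392,180],[192,375],[592,375]],.01);m("wrist16.npy",p,e,5,(240,110),[[392,263]],.008)
E
```

```text
sleeve
[[-3.1, 25.3], [-30.0, -1.0], [23.7, -1.0]]
pin foot r12 z.1157, and r16 at .1217
[[-0.7, 12.8]]
[[-16.1, 3.7], [14.7, 3.7], [-0.7, 12.2]]
foot/dish
[[-3.6, 44.4], [-48.8, 1.0], [41.3, 1.0]]
[[-3.7, 26.0]]
```

>>> jog_arm(steps=[[1,-0.0016,0.008,-0.0018,0],[1,0,0.012,0,0],[1,0,0.012,0,0],[1,0,0.006,0,0],[1,0,0,0,0],[1,0,0,0,0],[1,0,0,0,0]])

```text
time_s: 39.93
tcp_pos: [0.4612, 0.1897, 0.147]
eef_rot: [-90.0, 0.0, -129.4]
contact_force: [1.0, -0.3, -1.6]
gripper_width: 0.0314
```

```bash
python3 plan.py .461 .1872 .1166 -129.5 7;  python3 - <<'E'
from plant import r
from h import *
for n in["wrist","side"]:
    c=r.capture(n); np.save(n+"17.npy",c,allow_pickle=True)
    cv2.imwrite("pics/"+n+"17.png",c["image"][:,:,::-1])
    if n=="wrist": crop(c,240,110,400,260,5,"pics/w17c.png")
    else: crop(c,270,200,400,350,5,"pics/s17c.png")
E
```

```text
t 39.93 tcp [0.4612 0.1897 0.147 ] rot [-8.9980e+01  3.0000e-02 -1.2943e+02] F [ 1.  -0.3 -1.6] w 0.0314 J [ 45.   9. -29.   0. -52.   6.]
turn 0.07 shift at final yaw mm [ 2.1 30.4  1.4] per row [0.3  4.34 0.2 ]
```

View pics/w17c.png

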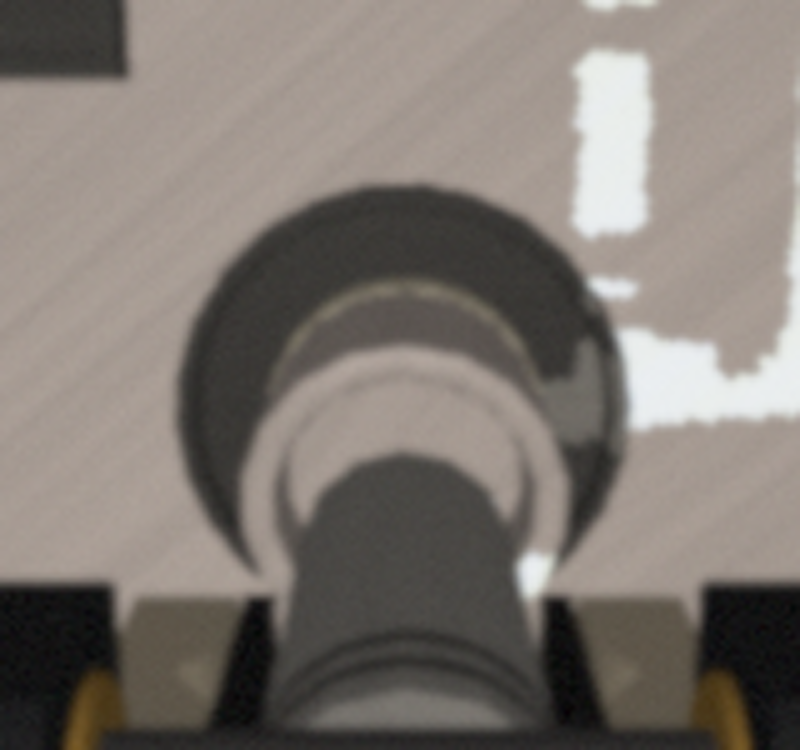

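View pics/s17c.png

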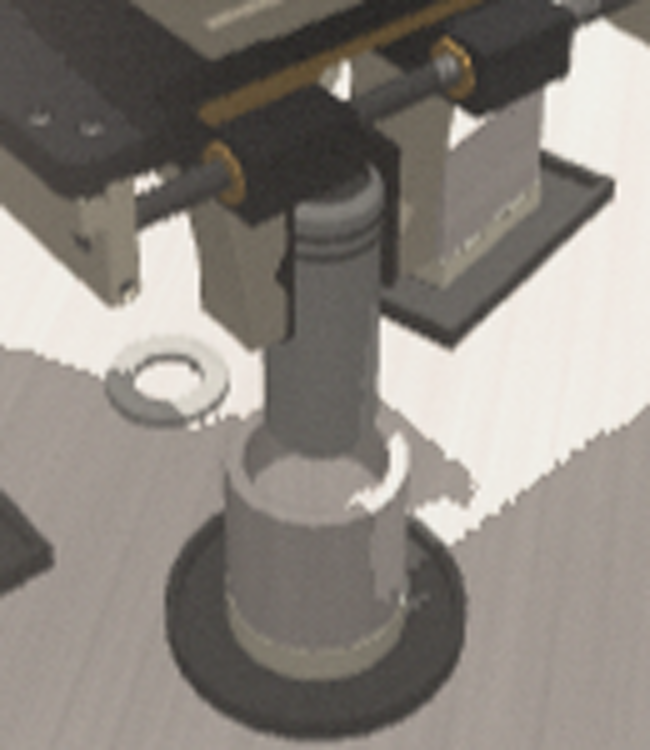

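```bash
python3 - <<'E'
from h import *
p=[.4612,.1897,.147];e=[-90.,0,-129.43]
print("sleeve");m("wrist17.npy",p,e,5,(240,110),[[405,346],[240,490],[571,490]],.068)
print("pin");m("wrist17.npy",p,e,5,(240,110),[[405,454]],.0784);m("wrist17.npy",p,e,5,(240,110),[[302,525],[508,525]],.0844)
E
```

```text
sleeve
[[-0.8, 27.5], [-27.2, 4.0], [25.8, 4.0]]
pin
[[-0.8, 13.0]]
[[-16.1, 3.7], [14.6, 3.7]]
```

>>> jog_arm(steps=[[1,0,0.004,0,0],[1,0,0.006,0,0],[1,0,0.005,0,0],[1,0,0,0,0]])

```text
time_s: 40.37
tcp_pos: [0.4602, 0.189, 0.1302]
eef_rot: [-90.0, -0.1, -129.5]
contact_force: [-0.4, -0.4, -1.3]
gripper_width: 0.0312
```

>>> jog_arm(steps=[[1,0,0.004,0,0],[1,0,0.005,0,0],[1,0,0.003,0,0],[1,0,0,0,0]])

```text
time_s: 40.7
tcp_pos: [0.4605, 0.1892, 0.1187]
eef_rot: [-90.0, -0.1, -129.4]
contact_force: [-0.5, -0.8, -2.1]
gripper_width: 0.0314
```

>>> jog_arm(steps=[[1,0,0.001,0,0],[1,0,0.001,0,0],[1,0,0,0,0]])

```text
time_s: 40.95
tcp_pos: [0.4609, 0.1896, 0.1175]
eef_rot: [-90.0, 0.0, -129.4]
contact_force: [-0.8, -0.3, -2.3]
gripper_width: 0.0313
```

>>> jog_arm(steps=[[1,0,0.001,0,0],[1,0,0,0,0]])

```text
time_s: 41.12
tcp_pos: [0.4609, 0.1896, 0.1166]
eef_rot: [-90.0, 0.0, -129.4]
contact_force: [0.2, 0.3, -1.7]
gripper_width: 0.0315
```

>>> jog_arm(steps=[[1,0,0.001,0,0],[1,0,0,0,0]])

```text
time_s: 41.28
tcp_pos: [0.4611, 0.1896, 0.1165]
eef_rot: [-90.0, 0.0, -129.4]
contact_force: [-1.6, -1.0, 6.9]
gripper_width: 0.031
```

```bash
python3 - <<'E'
from plant import r
from h import *
for n in["side"]:
    c=r.capture(n); np.save(n+"18.npy",c,allow_pickle=True)
    crop(c,270,200,400,350,5,"pics/s18c.png")
E
```

```text
(no output)
```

View pics/s18c.png

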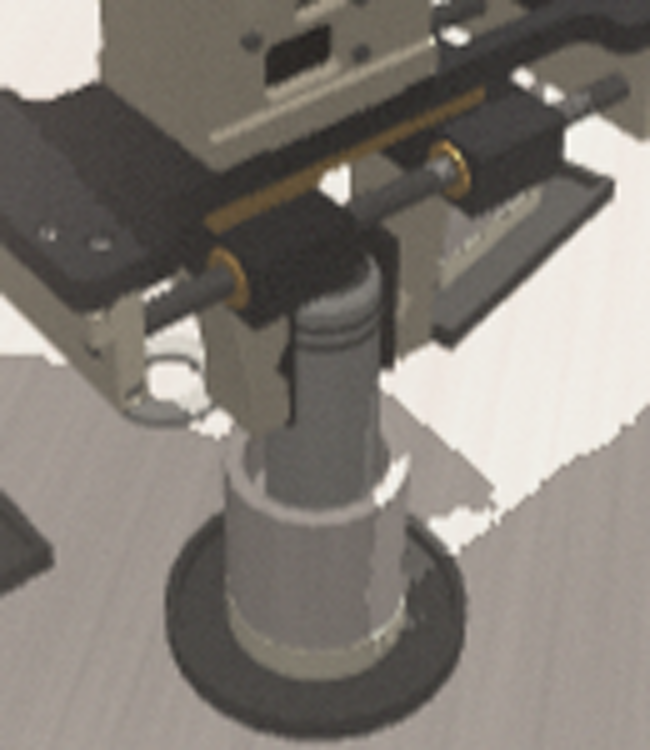

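>>> jog_arm(steps=[[1,0,-0.001,0,0],[0.4,0,0,0,0],[0.4,0,0,0,0],[0.4,0,0,0,0],[0,0,0,0,0],[0,0,0,0,0],[0,0,-0.01,0,0],[0,0,-0.02,0,0],[0,0,-0.025,0,0],[0,0,-0.025,0,0],[0,0,-0.025,0,0],[0,0,-0.02,0,0]])

```text
time_s: 42.33
tcp_pos: [0.4612, 0.1896, 0.2445]
eef_rot: [-90.0, 0.1, -129.4]
contact_force: [0.2, 0.0, 0.0]
gripper_width: 0.0876
```

```bash
python3 plan.py .26 .58 .26 -129.5 12
```

```text
t 42.33 tcp [0.4612 0.1896 0.2445] rot [-8.9960e+01  1.2000e-01 -1.2942e+02] F [0.2 0.  0. ] w 0.0876 J [ 45.   4. -21.   0. -65.   6.]
turn 0.08 shift at final yaw mm [-173.3  -15.5 -403.6] per row [-14.44  -1.29 -33.63]
```

>>> jog_arm(steps=[[0,-0.014,0,-0.033,0],[0,-0.014,0,-0.033,0],[0,-0.014,0,-0.033,0],[0,-0.014,0,-0.033,0],[0,-0.014,0,-0.033,0],[0,-0.014,0,-0.033,0],[0,-0.014,0,-0.033,0],[0,-0.014,0,-0.033,0],[0,-0.014,0,-0.033,0],[0,-0.014,0,-0.033,0],[0,-0.014,0,-0.033,0],[0,-0.014,0,-0.033,0]])

```text
time_s: 43.33
tcp_pos: [0.2607, 0.5722, 0.2425]
eef_rot: [-90.0, 0.0, -129.4]
contact_force: [0.7, 0.9, -0.5]
gripper_width: 0.0874
```

>>> jog_arm(steps=[[0,0,0,0,0],[0,0,0,0,0],[0,0,0,0,0]])

```text
time_s: 43.58
tcp_pos: [0.2616, 0.5706, 0.2417]
eef_rot: [-90.0, -0.0, -129.4]
contact_force: [-0.3, -1.0, -0.3]
gripper_width: 0.0877
```

```bash
python3 plan.py;  python3 - <<'E'
from plant import r
from h import *
for n in["top","side"]:
    c=r.capture(n); np.save(n+"19.npy",c,allow_pickle=True)
    cv2.imwrite("pics/"+n+"19.png",c["image"][:,:,::-1])
    if n=="top": crop(c,160,100,360,280,4,"pics/t19c.png")
    else: crop(c,190,130,410,360,2.6,"pics/s19c.png")
E
```

```text
t 43.58 tcp [0.2616 0.5706 0.2417] rot [-8.998e+01 -3.000e-02 -1.294e+02] F [-0.3 -1.  -0.3] w 0.0877 J [ 83.  16.  -6.   0. -68. -33.]
```

View pics/top19.png

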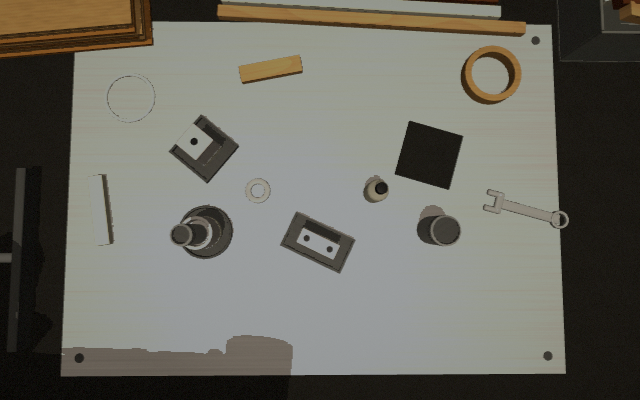

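View pics/t19c.png

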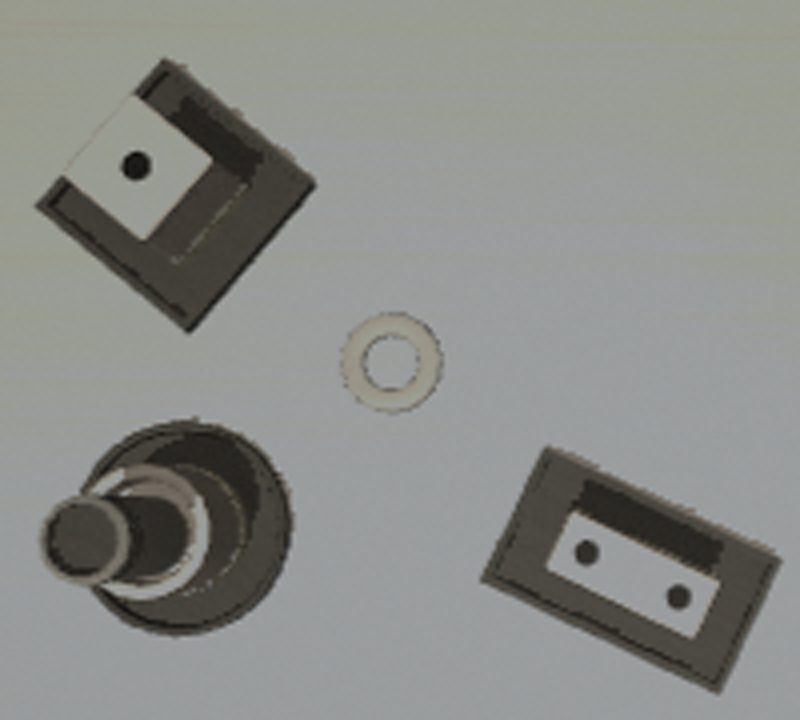

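View pics/s19c.png

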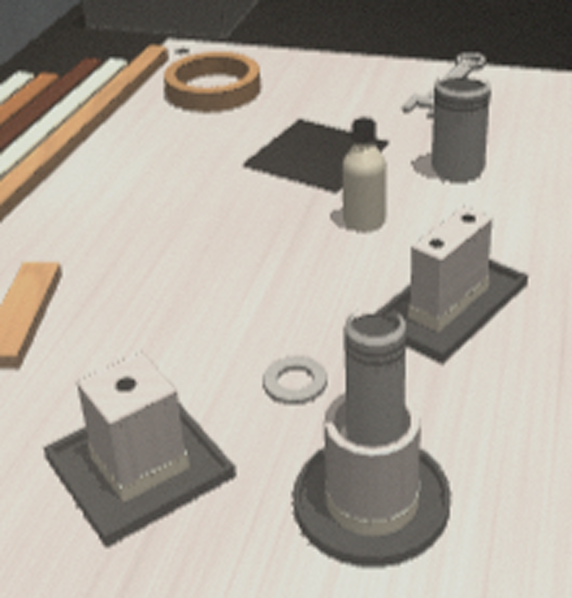

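```bash
python3 - <<'E'
from h import *
c=load("top19.npy")
def w(P,z): return ray(c,(np.array(P,float)+.5)/4-.5+[160,100],z)[:,:2]
def fit(P,z):
    X=w(P,z); s=np.linalg.lstsq(np.c_[2*X,np.ones(len(X))],(X**2).sum(1),rcond=None)[0]
    return np.round(s[:2],4),round(2000*np.sqrt(s[2]+s[0]**2+s[1]**2),1)
b=w([(136,165)],.068)[0]; print("block",b,"off",b-[.6061,.1929])
h=w([(587,552),(679,597)],.068); print("bar",h.mean(0),"off",h.mean(0)-[.4443,-.0053],np.degrees(np.arctan2(*(h[1]-h[0])[::-1])))
print("sleeve",fit([(146,463),(212,533),(190,586),(148,600),(190,485)],.068),"dish .4629 .1863")
print("sleeve foot arc",fit([(246,535),(228,490),(210,575),(205,478),(236,560)],.004))
print("pin top",fit([(40,538),(87,493),(132,538),(87,586)],.138))
E
```

```text
block [0.60705722 0.19322457] off [0.00095722 0.00032457]
bar [ 0.44492093 -0.00509077] off [0.00062093 0.00020923] -115.8849796885528
sleeve (array([0.4609, 0.187 ]), np.float64(53.7)) dish .4629 .1863
sleeve foot arc (array([0.4619, 0.1822]), np.float64(42.8))
pin top (array([0.46  , 0.1869]), np.float64(32.1))
```

```bash
python3 -c "
from plant import r
print(r.close_job())"
```

```text
the job is handed in; nothing more can be done
None
```

The job is done and handed in at about 44 s of the 144 s allowed, with the arm clear of everything. I parked the block on the rubber pad first. Then the bar went to the long tray, the sleeve to the round dish and the block to the square tray. Last, I stood the thin pin in the sleeve's bore.

**Centring (last top view):** the block is about 1 mm off its tray's centre and the bar about 0.7 mm, with the bar's length along its tray. The sleeve measured about 2 mm off the dish's centre. The wrist camera put it within about 1 mm, so the two views disagree by about 1–2 mm. That is close to the 2 mm calibration, so I did not adjust it. A circle fit to the sleeve's partly hidden foot gave the wrong diameter (43 mm instead of 54 mm), so I ignored it.

**Pin:** the thin pin met the bore's floor within about 0.1 mm of the expected height, so it is fully down. In the last pictures it stands upright in the sleeve.

**Nothing tipped:** the last top and side views show the thick pin and the glue bottle upright in their starting places. The highest contact force reported was about 22 N, when setting the sleeve down.

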